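# Load the vibratory finishing table and start it

## Robot

A 7-joint arm with a two-finger parallel gripper is mounted at the origin on the work surface. World frame = base frame: x ahead of the robot, y to its left, z up, the work surface at z = 0. Lengths are in m, angles in rad, forces in N, time in s.
With the tool pointing down it reaches from about 0.4 to 0.85 m from the base axis. Payload 10.4 kg.
Tool frame: the origin (TCP) lies at the centre of the arm's flange, where the gripper is bolted on; the fingertips stand 173 mm ahead of it and the grasp point (between the pads) lies 155 mm ahead of it (manip.nose_length is the distance from the TCP to the fingertips, in m); z points along the fingers, x is the direction in which the jaws open and shut, and the axes are right-handed (so a half turn about z gives the same grasp; the last joint's range is limited). The gripper opens to 85 mm and grips with 20 to 120 N. Pads are 22 mm wide; open, the fingers measure 114 mm over their backs; the gripper's body (76 mm by 85 mm) begins 54 mm behind the grasp point. The pads swing forward as they close: fully open they stand 13 mm farther back than shut.
Start: joints at [1.193, 0.332, -0.065, 1.46, 0.022, 1.35, -0.088], TCP at [0.217, -0.586, 0.405] pointing down, gripper open.
Joint ranges: [-2.6, 2.6], [-0.5, 2.12], [-1.47, 1.34], [0.16, 2.42], [-1.27, 4.41], [0.06, 2.06], [-2.6, 2.6]. Speed limits (rad/s): [2.22, 2.22, 2.79, 2.79, 3.14, 3.14, 3.14].

## Interface

Orientations are given as a unit quaternion [x, y, z, w].
In Python, from workcell import status, cams, order, manip gives the robot as it stands.
- The arm moves only by the tool servo_tool, never from a script. Its argument "motion" is a list that holds one entry, the list of rows, each a list of 6 numbers: the shift along the tool's x, y, z in units of 50 mm (1.0 is 50 mm), then the turn, a rotation vector about the tool's x, y, z in units of 5 degrees (1.0 is 5 degrees). In form: [[[x, y, z, ax, ay, az], ...]]. A call has 1 to 12 rows; each row shifts and turns the pose as measured when the row begins, along the tool's axes as they then stand; what a row does not reach is not made up. A row lasts 1/10 s, in which the tool goes at most 50 mm and 8.59 degrees, less where a joint would pass 70% of its speed; a pose out of reach is approached as far as the arm can. A call is refused whole if a number of a shift passes 1 or a number of a turn 1, either way. A call with a gripper value outside its range is refused whole. "jaw" is the closure in counts, from 0 (fully open) to 255 (shut), set as the call begins (left out, the last holds). The fingers move at their own pace and stop on an object; "force" is the grip in N (left out, the last holds). Time passes only in rows, so rows that do not move let the fingers close. It gives the time, the measured TCP pose, the force and the opening at its end, in the units of the state.
- status.get_obs(): the state, without advancing time (a new reading comes with each control period).
- cams.camera(name): name is "scene" or "top" or "wrist"; returns a dict with "color" (400x640x3 uint8, red, green, blue), "vertical_fov" (degrees; the focal length in pixels is half the picture's height over the tangent of half this angle, whatever the lens; pixels are square), "cx", "cy" (the principal point, pixels), "extrinsics" (4x4, takes a point from camera to world coordinates). Camera axes: x right, y down, z forward; pixel columns grow to the right and rows downward; lengths in m; the calibration is good to about 2 mm. A picture is of the moment at which its call begins. There is no depth.
- order.hand_in(): hands the job in, once; it reports no verdict.
The state is a dict: "clock": time; "joint_pos": joint angles; "joint_velocities": joint speeds; "tau": joint torques, N m; "position": TCP position; "ee_rot": TCP orientation; "ft_force": force on the tool from outside, world axes, zero at the start; "torque": the same for the moment, N m; "grip_width": opening from 0.0 (shut) to 1.0 (fully open).
Only numpy, scipy, OpenCV 4.12 (cv2) and the standard library are available. Lean on these libraries where they do the work, as an engineer would, in place of code of your own. Each camera call takes 0.05 s, during which the arm holds its last target.

## Task

Get the knife maker's vibratory finishing table loaded and running: first turn its speed dial back to 0 (off), next swing the spring clip fully onto the edge of the carrier plate, square across it, then stack all the closed tins, lids up, squarely on one another in one column inside the rectangle marked in the middle of the plate, lined up with it; only when the column stands, turn the dial to position 4. Leave the clip on and the other tools on the bench where they lie.

Things in the scene. Friction and masses are not known exactly. Their poses are not given: they have to be found in the camera images.
- dial (a joint): speed dial of the vibratory finishing table, a black rotary switch with clicks, lying flat on the control panel; rad, 0 = position 0 (off), growing clockwise as seen from above; one click is 0.4189 rad (24 degrees), positions 0 to 6 (6 = 2.513), end stops just past both; it falls into the nearest click by itself when let go; a turning moment of about 0.1 N m is needed to pass from one click to the next. It starts at one of 1 to 6.
- dial_grip (a point): point on the dial's axis at the height to grip its bar (6 mm below the top of the bar). The bar is 58 mm long, 12 mm thick and 28 mm tall and stands on a disc of 62 mm diameter, 10 mm thick, on the panel, so the disc's top is 22 mm below this point. x runs along the bar towards the end with the white pointer line; z up. On the panel a white dot marks 0 and six white strokes clockwise from it mark 1 to 6.
- clip (a joint): flat steel spring clip that swings level about its upright pivot screw at the carrier plate's far edge; rad, 0 = swung clear (bar along the plate's edge), 1.57 = fully on (bar square across the plate's edge, end stop at 1.6), growing anticlockwise as seen from above; stiff hinge (0.06 N m, about 1.3 N at the post) that stays where it is left.
- clip_post (a point): centre-line of the clip's upright round finger post (14 mm diameter, 38 mm tall, on the clip's bar), 48 mm from the pivot screw; the point is 23 mm above the bar and 15 mm below the post's top. The post goes round with the clip.
- clip_pivot (a point): point on the clip's pivot axis (fixed on the machine), at the height of clip_post; axes are the machine's: x from the front of the machine to its back (the panel with the dial lies on its -y side, the deck on its +y side), z up. The bar points along +y at joint value 0, along -x at 1.57.
- carrier_top (a point): middle of the upper face of the loose aluminium carrier plate, 190 x 110 x 8 mm (x, y, z), 0.9 kg, lying on the deck of the machine, 78 mm above the bench; x along its length, z up. A rectangle of thin dark lines, a little larger than a tin, its long side along x, marks where the column of tins stands. The machine is a grey box 290 x 320 x 70 mm (x, y, z) standing fixed on the bench.
- tin0_mid (a point): closed flat bright metal tin with a lid, 110 x 60 x 36 mm (x, y, z), about 0.4 kg, lying on the bench lid up; the point is its very centre (18 mm above its underside), x along its 110 mm length, z up through the lid. There are 3 or 4 such tins, all alike; None if absent.
- tin1_mid (a point): closed flat bright metal tin with a lid, 110 x 60 x 36 mm (x, y, z), about 0.4 kg, lying on the bench lid up; the point is its very centre (18 mm above its underside), x along its 110 mm length, z up through the lid. There are 3 or 4 such tins, all alike; None if absent.
- tin2_mid (a point): closed flat bright metal tin with a lid, 110 x 60 x 36 mm (x, y, z), about 0.4 kg, lying on the bench lid up; the point is its very centre (18 mm above its underside), x along its 110 mm length, z up through the lid. There are 3 or 4 such tins, all alike; None if absent.
- tin3_mid (a point): closed flat bright metal tin with a lid, 110 x 60 x 36 mm (x, y, z), about 0.4 kg, lying on the bench lid up; the point is its very centre (18 mm above its underside), x along its 110 mm length, z up through the lid. There are 3 or 4 such tins, all alike; None if absent.
- hammer: bystander: hammer with dark wooden handle, 300 mm, lying along its x axis; origin under the middle of its length, on the bench. Leave it.
- punch: bystander: dark square steel punch, 100 x 14 x 14 mm, lying among the tins; origin under its middle. Leave it.
- chisel: bystander: steel cold chisel, 160 x 24 x 14 mm, lying along x; origin under its middle. Leave it.
- pliers: bystander: pliers with worn red handles, 210 mm long along x, 64 mm wide, 18 mm tall; origin under the middle. Leave them.
Not all that is in view belongs to the job. What is shaped like the part that bears tin1_mid but orange or purple is not meant. What is shaped like the part that bears tin3_mid but blue is not meant.

How it is judged:
On the way, in this order (a step that is already met when the one before it is completed fails the run):
1. the dial is turned to 0 (value of joint dial below 0.12 rad), for 0.2 s.
2. with the dial at 0, the clip is swung fully onto the plate's edge (value of joint dial below 0.12 rad and value of joint clip above 1.35 rad), for 0.2 s.
3. with the dial at 0 and the clip on, all tins stand in one square column on the plate, let go (all of step 2 and horizontal distance between each of tin0_mid, tin1_mid, tin2_mid, tin3_mid and carrier_top below 0.015 m and angle between the x axis of each of tin0_mid, tin1_mid, tin2_mid, tin3_mid and the x axis of carrier_top, either way round below 0.15 rad and angle between each of tin0_mid, tin1_mid, tin2_mid, tin3_mid's own z axis and vertical below 0.08 rad and z of each of tin0_mid, tin1_mid, tin2_mid, tin3_mid in the frame of carrier_top above 0.012 m and contact force between the fingers and tin0 below 0.1 N and linear speed of each of tin0, tin1, tin2, tin3 below 0.03 m/s and contact force between the fingers and tin1 below 0.1 N and contact force between the fingers and tin2 below 0.1 N and contact force between the fingers and tin3 below 0.1 N), for 0.3 s.
4. the dial is turned to 4 (value of joint dial between 1.5556 and 1.7956 rad), for 0.2 s.
At the end, for the whole second after the job is handed in: Dial at 4 (within 0.12 rad), clip on (above 1.35 rad), every tin present in one column on the carrier plate: centre within 15 mm of the plate's middle seen from above, long side within 0.15 rad of the plate's, lid up (tilt below 0.08 rad), let go, at rest (all of step 4 and value of joint clip above 1.35 rad and horizontal distance between each of tin0_mid, tin1_mid, tin2_mid, tin3_mid and carrier_top below 0.015 m and angle between the x axis of each of tin0_mid, tin1_mid, tin2_mid, tin3_mid and the x axis of carrier_top, either way round below 0.15 rad and angle between each of tin0_mid, tin1_mid, tin2_mid, tin3_mid's own z axis and vertical below 0.08 rad and z of each of tin0_mid, tin1_mid, tin2_mid, tin3_mid in the frame of carrier_top above 0.012 m and contact force between the fingers and tin0 below 0.1 N and linear speed of each of tin0, tin1, tin2, tin3 below 0.03 m/s and contact force between the fingers and tin1 below 0.1 N and contact force between the fingers and tin2 below 0.1 N and contact force between the fingers and tin3 below 0.1 N); the robot touches nothing.
It fails at once if the hammer is moved more than 60 mm (distance of hammer from where it was at the start of the episode above 0.06 m).
It fails at once if the punch is moved more than 60 mm (distance of punch from where it was at the start of the episode above 0.06 m).
It fails at once if the chisel is moved more than 60 mm (distance of chisel from where it was at the start of the episode above 0.06 m).
It fails at once if the pliers is moved more than 60 mm (distance of pliers from where it was at the start of the episode above 0.06 m).
Of tin0, tin1, tin2, tin3 only 3 to 4 are there at a start; the rules pass over those that are not, and their reading is None.
At some moment in a run one of tin0, tin1, tin2, tin3 may be knocked a few centimetres aside while the robot is not near it.
Once in a run the grip may slacken for a moment while it holds something.
It also fails if it takes over 210 s, if anything falls off the work surface, if the arm or the gripper's body presses on something with over 40 N, if the wrist force passes 120 N, or if a joint passes its speed limit or range.

## Working session

There is one attempt and no reset: what is moved stays moved. The work goes in short steps, Python scripts to look and compute and a tool call to move; the robot and the scene stay as the last step left them, time stands still between calls to the robot, and variables do not carry over. Pictures are saved under pics/ and viewed, and the job is handed in when it is done.

Besides the shell and the picture viewer there is one more tool, called after "Call:" as name(argument=value, ...), one argument or row to a line, values as JSON. servo_tool: Moves the arm, as the interface text tells. Its arguments: {"type":"object","properties":{"motion":{"type":"array","items":{"type":"array","items":{"type":"array","items":{"type":"number"}}}},"jaw":{"type":"number"},"force":{"type":"number"}},"required":["motion"]}

```bash
mkdir -p pics; ls; cat > h.py <<'E'
import numpy as np, cv2
from workcell import status, cams, order, manip
def snap(n,fn=None):
    c=cams.camera(n)
    if fn: cv2.imwrite('pics/'+fn+'.png',c['color'][:,:,::-1])
    return c
def f(c): return c['color'].shape[0]/2/np.tan(np.radians(c['vertical_fov'])/2)
def ray(c,u,v):
    d=np.array([(u-c['cx'])/f(c),(v-c['cy'])/f(c),1.]); T=np.array(c['extrinsics'])
    return T[:3,3],T[:3,:3]@d
def onz(c,u,v,z):
    o,d=ray(c,u,v); return o+d*(z-o[2])/d[2]
def proj(c,p):
    T=np.array(c['extrinsics']); q=T[:3,:3].T@(np.array(p)-T[:3,3]); return q[:2]/q[2]*f(c)+[c['cx'],c['cy']]
E
python3 - <<'E'
from h import *
np.set_printoptions(precision=4,suppress=True)
for n in ['scene','top','wrist']:
    c=snap(n,n+'0'); print(n,c['vertical_fov'],c['cx'],c['cy']); print(np.array(c['extrinsics']))
    print({k:v for k,v in c.items() if k not in('color','extrinsics')})
print(status.get_obs()); print(manip.nose_length)
E
```

```text
pics
scene 46.50577675770187 319.11963344169465 195.08124167141892
[[-0.4262  0.5999 -0.6771  1.3566]
 [ 0.9045  0.2708 -0.3294  0.433 ]
 [-0.0142 -0.7528 -0.6581  0.984 ]
 [ 0.      0.      0.      1.    ]]
{'vertical_fov': 46.50577675770187, 'cx': 319.11963344169465, 'cy': 195.08124167141892}
top 49.65191697960323 320.2122476503105 205.51344744268758
[[ 0.0224 -0.9973  0.0695  0.358 ]
 [-0.9996 -0.0236 -0.0154  0.0101]
 [ 0.017  -0.0691 -0.9975  1.5718]
 [ 0.      0.      0.      1.    ]]
{'vertical_fov': 49.65191697960323, 'cx': 320.2122476503105, 'cy': 205.51344744268758}
wrist 65.04022661066892 320.5315519225712 201.40698182976874
[[ 0.3481 -0.9045 -0.2466  0.2794]
 [-0.9375 -0.3365 -0.0891 -0.5628]
 [-0.0024  0.2621 -0.965   0.3743]
 [ 0.      0.      0.      1.    ]]
{'vertical_fov': 65.04022661066892, 'cx': 320.5315519225712, 'cy': 201.40698182976874}
{'clock': 0.15, 'joint_pos': array([ 1.1934,  0.3327, -0.0647,  1.4607,  0.0216,  1.3499, -0.0885]), 'joint_velocities': array([ 0.0014, -0.0017, -0.0007, -0.0043,  0.0006, -0.0012,  0.0007]), 'tau': array([  0.0015, -62.5832,   0.0496, -39.1851,   0.0161,   0.0076,
        -0.0001]), 'position': array([ 0.2171, -0.586 ,  0.4041]), 'ee_rot': array([ 0.8208, -0.5712, -0.0004, -0.0003]), 'ft_force': array([ 0.1387, -0.1048, -0.4022]), 'torque': array([-0.053 ,  0.0566, -0.02  ]), 'grip_width': 0.9988308868732135}
0.1734
```

View pics/scene0.png

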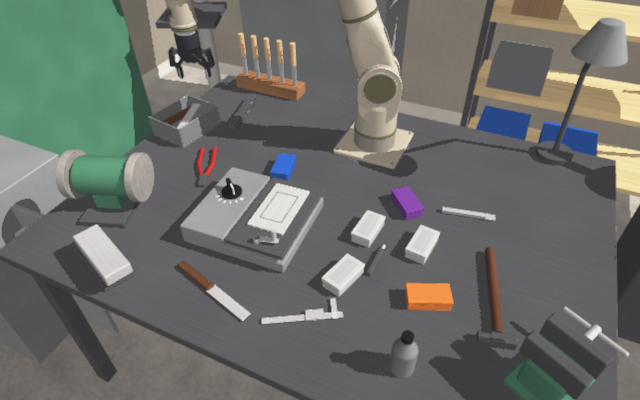

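View pics/top0.png

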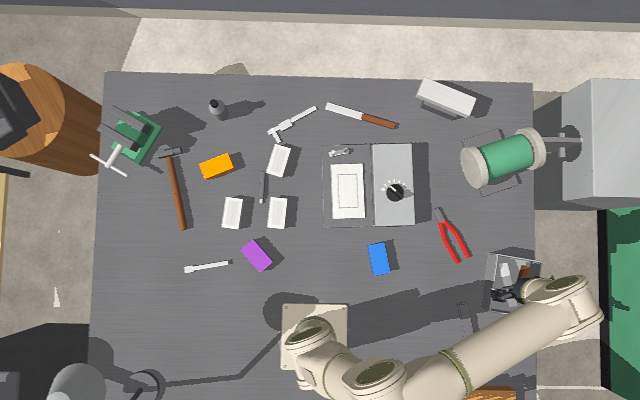

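View pics/wrist0.png

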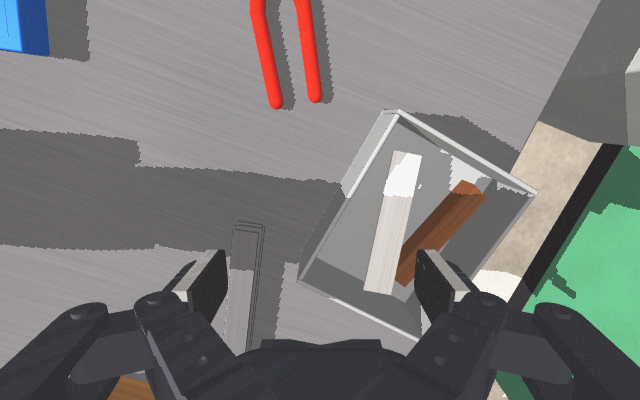

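Top view: closed bright tins at (279,160), (232,212), (277,212), so three. Possible mix-ups: orange (216,165), purple (257,255) and blue (379,258) blocks, and the larger whitish block at (446,97). The carrier plate is at (348,191), clip at (341,152), dial at (396,191). I'll enlarge these and measure.

```bash
cat >> h.py <<'E'
def tins(c,z=0.036,box=(200,300,130,240),thr=200,show=True,amin=250):
    im=c['color'];m=(im.min(2)>thr).astype(np.uint8)*255
    k=np.zeros_like(m);u0,u1,v0,v1=box;k[v0:v1,u0:u1]=255;m&=k
    m=cv2.morphologyEx(m,cv2.MORPH_CLOSE,np.ones((3,3)))
    cs,_=cv2.findContours(m,cv2.RETR_EXTERNAL,cv2.CHAIN_APPROX_NONE);out=[]
    for q in cs:
        if cv2.contourArea(q)<amin: continue
        P=np.array([onz(c,a[0][0],a[0][1],z)[:2] for a in q],np.float32)
        (cx,cy),(w,h),a=cv2.minAreaRect(P*1000)
        yaw=a if w>h else a+90
        yaw=(yaw+90)%180-90
        out.append((cx/1000,cy/1000,max(w,h),min(w,h),yaw)); 
        if show: print('c %.4f %.4f size %.0f x %.0f yaw %.1f'%out[-1], q.reshape(-1,2).mean(0).round())
    return out
E
python3 - <<'E'
from h import *
c=snap('top'); im=c['color'][:,:,::-1]
tins(c)
a=cv2.resize(im[130:240,310:430],None,fx=6,fy=6,interpolation=cv2.INTER_CUBIC)[:600]
cv2.imwrite('pics/mach.png',a)
a=cv2.resize(im[130:240,200:310],None,fx=5,fy=5,interpolation=cv2.INTER_CUBIC)
cv2.imwrite('pics/tins.png',a)
c=snap('scene'); im=c['color'][:,:,::-1]
a=cv2.resize(im[155:275,175:335],None,fx=5,fy=5,interpolation=cv2.INTER_CUBIC)
cv2.imwrite('pics/mach2.png',a)
E
```

```text
c 0.4363 0.1405 size 108 x 60 yaw -4.4 [277. 213.]
c 0.4320 0.2997 size 108 x 60 yaw -6.8 [232. 213.]
c 0.6503 0.1406 size 166 x 82 yaw -1.0 [277. 152.]
```

View pics/mach.png

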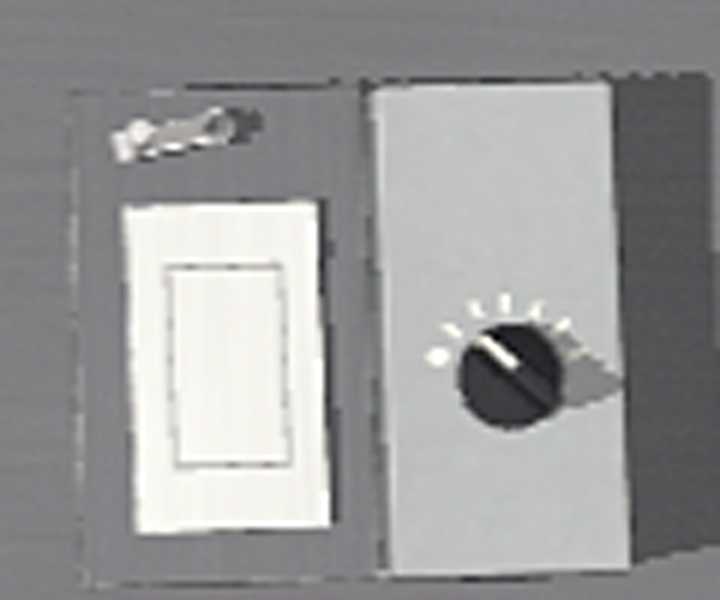

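View pics/mach2.png

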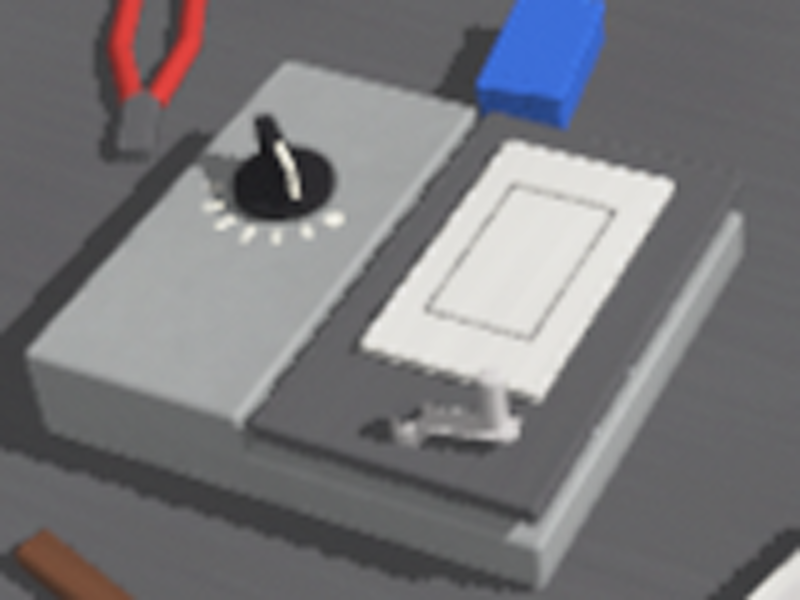

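View pics/tins.png

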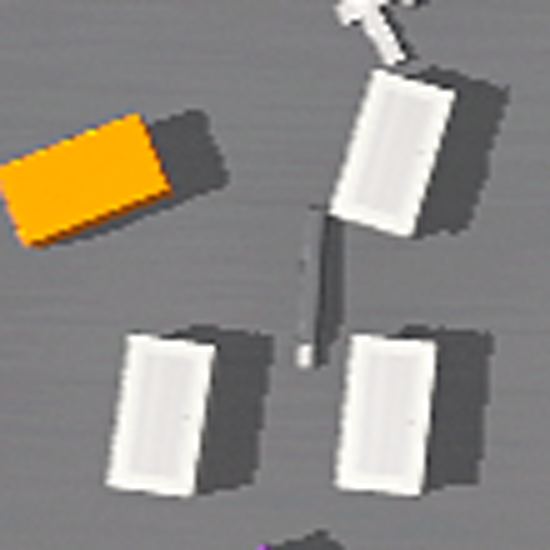

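```bash
cat >> h.py <<'E'
def tri(*obs):
    A=np.zeros((3,3));b=np.zeros(3)
    for c,u,v in obs:
        o,d=ray(c,u,v);d=d/np.linalg.norm(d);M=np.eye(3)-np.outer(d,d);A+=M;b+=M@o
    p=np.linalg.solve(A,b); return p,[np.round(proj(c,p)-[u,v],1) for c,u,v in obs]
from scipy.spatial.transform import Rotation as R
def go(p,yaw=None,grasp=True,info=True):
    """target grasp point p(world), tool down, jaw axis yaw deg -> total shift in tool units & rotvec units"""
    s=status.get_obs(); Q=R.from_quat(s['ee_rot']); p=np.array(p,float)
    if yaw is None:
        x=Q.as_matrix()[:,0]; yaw=np.degrees(np.arctan2(x[1],x[0]))
    cy=np.degrees(np.arctan2(*Q.as_matrix()[[1,0],0])); yaw=cy+((yaw-cy+90)%180-90)
    a=np.radians(yaw); X=np.array([np.cos(a),np.sin(a),0]);Z=np.array([0,0,-1.]);Y=np.cross(Z,X)
    T=R.from_matrix(np.c_[X,Y,Z]); tcp=p-Z*0.155 if grasp else p
    d=Q.as_matrix().T@(tcp-s['position'])/0.05
    r=np.degrees((Q.inv()*T).as_rotvec())/5
    print('shift units',d.round(2),'turn units',r.round(2),'cur grasp',(s['position']+Q.as_matrix()[:,2]*.155).round(4),'yaw',round(cy,1),'clk',round(s['clock'],1),'j7',s['joint_pos'][6].round(2),'F',s['ft_force'].round(1),'w',round(s['grip_width'],3))
E
python3 - <<'E'
from h import *
t=snap('top'); s=snap('scene')
o=lambda k:-0.5+0.5/k
def T(u,v): return 310+(u+.5)/6-.5,130+(v+.5)/6-.5
def S(u,v): return 175+(u+.5)/5-.5,155+(v+.5)/5-.5
for n,a,b in [('dot0',(438,357),(336,218)),('st6',(577,352),(210,207)),('disc',(511,376),(284,183)),('ring',(220,123),(407,430)),('posttop?',(128,143),(491,380)),
  ('pl TL',(122,207),(545,400)),('pl TR',(318,200),(362,345)),('pl BR',(330,526),(513,142)),('pl BL',(136,532),(675,182))]:
    p,e=tri((t,*T(*a)),(s,*S(*b))); print(n,p.round(4),e)
P=[onz(t,*T(*a),0.078)[:2] for a in [(122,207),(318,200),(330,526),(136,532)]]
Q=[onz(s,*S(*a),0.078)[:2] for a in [(545,400),(362,345),(513,142),(675,182)]]
print(np.round(P,4),np.round(Q,4)); 
for z in P,Q: print(cv2.minAreaRect(np.float32(z)*1000))
for z in (0.07,.078,0.08,): print(z,onz(t,*T(511,376),z),onz(s,*S(284,183),z))
E
```

```text
dot0 [ 0.5246 -0.2288  0.0709] [array([-0.3,  0.2]), array([-0.4, -0. ])]
st6 [ 0.5322 -0.3149  0.0543] [array([ 0., -0.]), array([0.1, 0. ])]
disc [ 0.5143 -0.2711  0.0751] [array([-0.2,  0.1]), array([-0.3, -0. ])]
ring [ 0.6585 -0.0987  0.0747] [array([-0.4,  0.2]), array([-0.5, -0. ])]
posttop? [ 0.6397 -0.0481  0.1163] [array([ 1. , -0.5]), array([1.4, 0.1])]
pl TL [ 0.6077 -0.0424  0.0739] [array([-0.4,  0.2]), array([-0.5, -0. ])]
pl TR [ 0.6139 -0.1558  0.0753] [array([-0.6,  0.3]), array([-0.9, -0.1])]
pl BR [ 0.4239 -0.1656  0.0749] [array([-0.6,  0.3]), array([-0.8, -0.1])]
pl BL [ 0.4187 -0.0552  0.0773] [array([-0.1,  0. ]), array([-0.1, -0. ])]
[[ 0.6077 -0.0435]
 [ 0.6147 -0.1576]
 [ 0.4249 -0.1675]
 [ 0.4189 -0.0556]] [[ 0.6105 -0.0389]
 [ 0.6154 -0.1517]
 [ 0.4264 -0.1612]
 [ 0.4193 -0.0544]]
((516.345458984375, -106.37834167480469), (189.9927215576172, 114.2794418334961), 3.510408401489258)
((517.6234741210938, -100.09846496582031), (191.74722290039062, 112.87620544433594), 2.8907792568206787)
0.07 [ 0.51527293 -0.27287732  0.07      ] [ 0.50923043 -0.27412357  0.07      ]
0.078 [ 0.51443522 -0.27136998  0.078     ] [ 0.51664708 -0.2679348   0.078     ]
0.08 [ 0.51422579 -0.27099315  0.08      ] [ 0.51850124 -0.2663876   0.08      ]
```

```bash
python3 -c "
from h import *
go([0.514,-0.271,0.24],-38)"
```

```text
shift units [-3.85 -7.76  0.19] turn units [-0.    0.   -6.33] cur grasp [ 0.2172 -0.586   0.2495] yaw -69.7 clk 0.3 j7 -0.09 F [ 0.7 -0.4  0.5] w 1.0
```

Call:
servo_tool(
  motion=[
    [[-0.4, -0.8, 0, 0, 0, 0], [-0.4, -0.8, 0, 0, 0, 0], [-0.4, -0.8, 0, 0, 0, 0], [-0.4, -0.8, 0, 0, 0, 0], [-0.4, -0.8, 0, 0, 0, 0], [-0.4, -0.8, 0, 0, 0, 0], [-0.4, -0.8, 0, 0, 0, 0], [-0.4, -0.8, 0, 0, 0, 0], [-0.4, -0.8, 0, 0, 0, 0], [-0.2, -0.5, 0, 0, 0, 0], [0, 0, 0, 0, 0, -1], [0, 0, 0, 0, 0, -1]],
  ],
)

```text
clock: 1.55
position: [0.5226, -0.2614, 0.4036]
ee_rot: [0.868, -0.497, 0.0, 0.0]
ft_force: [-0.7, -0.9, 0.1]
grip_width: 1.001
```

```bash
python3 -c "
from h import *
go([0.514,-0.271,0.24],-38)"
```

```text
shift units [0.08 0.25 0.17] turn units [ 0.   -0.01 -4.32] cur grasp [ 0.5226 -0.2615  0.2486] yaw -59.6 clk 1.6 j7 -0.73 F [-0.7 -0.9  0.1] w 1.001
```

Call:
servo_tool(
  motion=[
    [[0.08, 0.25, 0, 0, 0, 0], [0, 0, 0, 0, 0, -1], [0, 0, 0, 0, 0, -1], [0, 0, 0, 0, 0, -1], [0, 0, 0, 0, 0, -1], [0, 0, 0, 0, 0, -0.3], [0, 0, 0, 0, 0, 0]],
  ],
)

```text
clock: 2.25
position: [0.5087, -0.2778, 0.4035]
ee_rot: [0.944, -0.329, -0.0, 0.002]
ft_force: [0.1, 1.0, 1.0]
grip_width: 0.998
```

```bash
python3 -c "
from h import *
go([0.514,-0.271,0.24],-38)
c=snap('wrist','w1')
print(proj(c,[0.514,-0.271,0.08]))"
```

```text
shift units [-0.   -0.17  0.17] turn units [ 0.04 -0.01 -0.09] cur grasp [ 0.5084 -0.2783  0.2485] yaw -38.5 clk 2.2 j7 -0.33 F [0.1 1.  1. ] w 0.998
[320.4078573  178.22350996]
```

View pics/w1.png

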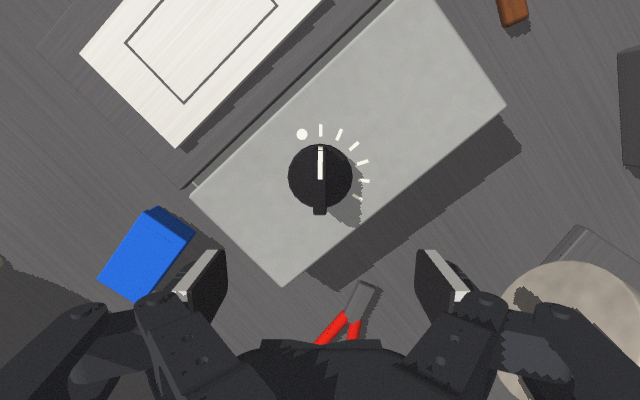

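Close view: the dial disc is at (320,176) with the dot 0 at (302,134). The pointer lies on stroke 1 (320,130), so the dial is at 1 and the bar is square to the jaws.

```bash
python3 -c "
from h import *
c=snap('wrist')
g=c['color'].max(2); m=((g<70)*255).astype(np.uint8); m[:140]=0;m[220:]=0;m[:,:280]=0;m[:,360:]=0
m=cv2.morphologyEx(m,cv2.MORPH_CLOSE,np.ones((9,9)))
cs,_=cv2.findContours(m,cv2.RETR_EXTERNAL,cv2.CHAIN_APPROX_NONE); q=max(cs,key=cv2.contourArea)
print(cv2.boundingRect(q),cv2.minEnclosingCircle(q))
print(onz(c,320,176,.08))
p=onz(c,302,134,.07);q=onz(c,320,176,.08);print(p,np.degrees(np.arctan2(p[1]-q[1],p[0]-q[0])))
go([*q[:2],0.102],-38.5)"
```

```text
(288, 144, 65, 71) ((320.0, 178.95652770996094), 35.39848709106445)
[ 0.51501403 -0.2691763   0.08      ]
[ 0.52560312 -0.22843727  0.07      ] 75.42981430313003
shift units [-0.01 -0.22  2.93] turn units [ 0.03 -0.01  0.  ] cur grasp [ 0.5087 -0.278   0.2485] yaw -38.5 clk 2.4 j7 -0.33 F [0.2 0.9 0.8] w 0.999
```

Call:
servo_tool(
  motion=[
    [[0, -0.22, 0.4, 0, 0, 0], [0, 0, 0.7, 0, 0, 0], [0, 0, 0.7, 0, 0, 0], [0, 0, 0.6, 0, 0, 0], [0, 0, 0.3, 0, 0, 0], [0, 0, 0, 0, 0, 0]],
  ],
)

```text
clock: 2.95
position: [0.5158, -0.27, 0.2654]
ee_rot: [0.942, -0.336, 0.002, 0.002]
ft_force: [-1.0, 0.2, -0.3]
grip_width: 1.0
```

```bash
python3 -c "
from h import *
go([0.515,-.2692,0.103],-38.5)"
```

```text
shift units [-0.02 -0.    0.15] turn units [ 0.03 -0.05 -0.15] cur grasp [ 0.5161 -0.2707  0.1104] yaw -39.3 clk 3.0 j7 -0.4 F [-1.   0.2 -0.3] w 1.0
```

Call:
servo_tool(
  motion=[
    [[-0.02, 0, 0.14, 0, 0, -0.15], [0, 0, 0, 0, 0, 0], [0, 0, 0, 0, 0, 0], [0, 0, 0, 0, 0, 0], [0, 0, 0, 0, 0, 0], [0, 0, 0, 0, 0, 0], [0, 0, 0, 0, 0, 0], [0, 0, 0, 0, 0, 0], [0, 0, 0, 0, 0, 0], [0, 0, 0, 0, 0, 0]],
  ],
  jaw=255,
  force=40,
)

```text
clock: 3.95
position: [0.5147, -0.2686, 0.2617]
ee_rot: [0.944, -0.331, 0.001, 0.002]
ft_force: [-0.4, -0.4, -2.0]
grip_width: 0.132
```

```bash
python3 -c "
from h import *
go([0.515,-.2692,0.103],-14.5)"
```

```text
shift units [0.01 0.   0.07] turn units [ 0.04 -0.03 -4.83] cur grasp [ 0.5148 -0.2693  0.1067] yaw -38.6 clk 4.0 j7 -0.4 F [-0.4 -0.4 -2. ] w 0.132
```

Gripped at 0.132 of the opening, about the 12 mm of the bar. Now turning anticlockwise by 24°.

Call:
servo_tool(
  motion=[
    [[0, 0, 0, 0, 0, -1], [0, 0, 0, 0, 0, -1], [0, 0, 0, 0, 0, -1], [0, 0, 0, 0, 0, -1], [0, 0, 0, 0, 0, -0.8], [0, 0, 0, 0, 0, 0], [0, 0, 0, 0, 0, 0]],
  ],
)

```text
clock: 4.65
position: [0.5146, -0.2685, 0.2617]
ee_rot: [0.993, -0.121, 0.0, 0.002]
ft_force: [0.2, 1.4, -2.2]
grip_width: 0.127
```

```bash
python3 -c "
from h import *
go([0.515,-.2692,0.103],-14.5)"
```

```text
shift units [0.01 0.01 0.07] turn units [ 0.04 -0.01  0.13] cur grasp [ 0.5146 -0.2691  0.1067] yaw -13.8 clk 4.7 j7 0.01 F [ 0.2  1.4 -2.2] w 0.127
```

Release and lift, then look.

Call:
servo_tool(
  motion=[
    [[0, 0, 0, 0, 0, 0], [0, 0, 0, 0, 0, 0], [0, 0, 0, 0, 0, 0], [0, 0, 0, 0, 0, 0], [0, 0, 0, 0, 0, 0], [0, 0, -0.5, 0, 0, 0], [0, 0, -0.8, 0, 0, 0], [0, 0, -0.8, 0, 0, 0], [0, 0, -0.8, 0, 0, 0], [0, 0, 0, 0, 0, 0]],
  ],
  jaw=0,
)

```text
clock: 5.65
position: [0.5145, -0.2679, 0.4123]
ee_rot: [0.992, -0.123, 0.0, 0.002]
ft_force: [0.6, 0.1, -0.0]
grip_width: 1.001
```

```bash
python3 -c "
from h import *
go([0.64,-.048,0.25],90)
c=snap('wrist','w2')"
```

```text
shift units [ 1.36 -4.88  0.13] turn units [ 0.03 -0.04 15.18] cur grasp [ 0.5146 -0.2685  0.2573] yaw -14.1 clk 5.7 j7 0.06 F [ 0.6  0.1 -0. ] w 1.001
```

View pics/w2.png

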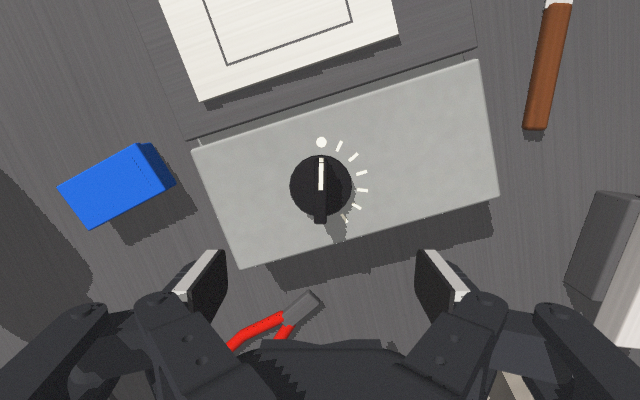

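The pointer is at the dot (320,142), so the dial is at 0. Now the clip.

Call:
servo_tool(
  motion=[
    [[0.2, -0.7, 0, 0, 0, 0], [0.2, -0.7, 0, 0, 0, 0], [0.2, -0.7, 0, 0, 0, 0], [0.2, -0.7, 0, 0, 0, 0], [0.2, -0.7, 0, 0, 0, 0], [0.2, -0.7, 0, 0, 0, 0], [0.1, -0.4, 0, 0, 0, 0], [0, 0, 0, 0, 0, -1], [0, 0, 0, 0, 0, -1], [0, 0, 0, 0, 0, -1], [0, 0, 0, 0, 0, -0.5], [0, 0, 0, 0, 0, 0]],
  ],
)

```text
clock: 6.9
position: [0.636, -0.0529, 0.3925]
ee_rot: [0.999, 0.034, -0.01, -0.001]
ft_force: [0.6, 0.3, -0.8]
grip_width: 1.003
```

```bash
python3 -c "
from h import *
go([0.64,-.048,0.25],3.3)
c=snap('wrist','w3')"
```

```text
shift units [ 0.08 -0.09 -0.25] turn units [-0.02  0.24  0.13] cur grasp [ 0.6328 -0.0528  0.2375] yaw 3.9 clk 6.9 j7 -0.09 F [ 0.6  0.3 -0.8] w 1.003
```

View pics/w3.png

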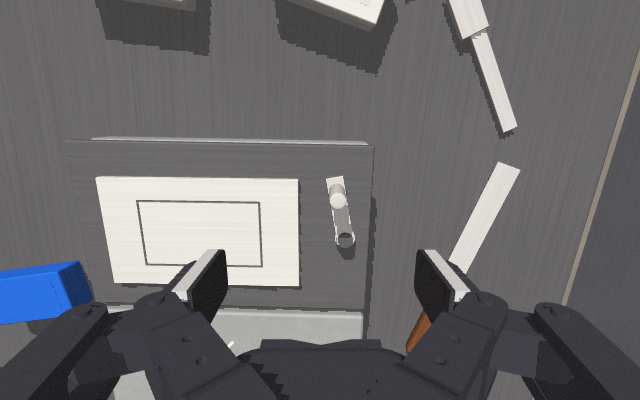

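```bash
python3 -c "
from h import *
c=snap('wrist');s=snap('scene');t=snap('top')
im=c['color'][:,:,::-1]
cv2.imwrite('pics/clip.png',cv2.resize(im[160:260,290:400],None,fx=5,fy=5,interpolation=cv2.INTER_CUBIC))
for z in (.08,.085,.09,.115,.12,.125): print(z,onz(c,338,201,z),onz(c,345,238,z))
cv2.imwrite('pics/clip2.png',cv2.resize(s['color'][215:255,240:300,::-1],None,fx=10,fy=10,interpolation=cv2.INTER_CUBIC))
cv2.imwrite('pics/clip3.png',cv2.resize(t['color'][140:165,320:360,::-1],None,fx=14,fy=14,interpolation=cv2.INTER_CUBIC))
"
```

```text
0.08 [ 0.64647716 -0.0613591   0.08      ] [ 0.65622261 -0.09760292  0.08      ]
0.085 [ 0.64620059 -0.06003756  0.085     ] [ 0.65577372 -0.09564054  0.085     ]
0.09 [ 0.64592401 -0.05871601  0.09      ] [ 0.65532483 -0.09367816  0.09      ]
0.115 [ 0.64454113 -0.05210828  0.115     ] [ 0.6530804  -0.08386626  0.115     ]
0.12 [ 0.64426456 -0.05078674  0.12      ] [ 0.65263151 -0.08190388  0.12      ]
0.125 [ 0.64398798 -0.04946519  0.125     ] [ 0.65218262 -0.0799415   0.125     ]
```

View pics/clip.png

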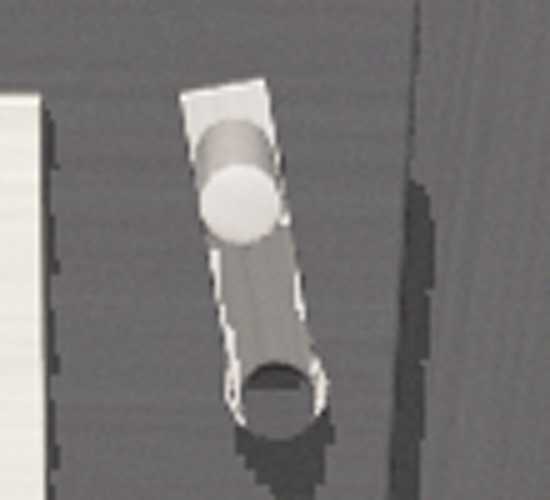

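View pics/clip2.png

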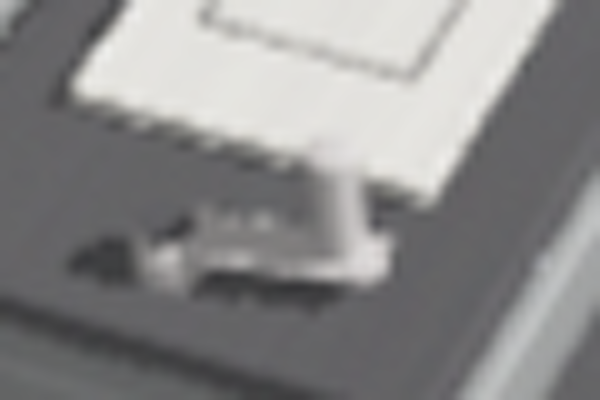

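```bash
python3 -c "
from h import *
c=snap('wrist');s=snap('scene')
S=lambda u,v:(240+(u+.5)/10-.5,215+(v+.5)/10-.5)
C=lambda u,v:(290+(u+.5)/5-.5,160+(v+.5)/5-.5)
print(tri((c,*C(240,203)),(s,*S(332,155))))
print(tri((c,*C(279,400)),(s,*S(168,258))))
go([0.644,-0.05,0.108],3.3)
"
```

```text
(array([ 0.64425596, -0.04971411,  0.12224015]), [array([-0.1, -0.4]), array([-0.1, -0. ])])
(array([ 0.65727825, -0.09913755,  0.07555323]), [array([-0.3, -2.4]), array([-0.8, -0.4])])
shift units [ 0.21 -0.05  2.61] turn units [-0.01  0.22  0.11] cur grasp [ 0.6332 -0.053   0.2388] yaw 3.8 clk 7.2 j7 -0.09 F [-0.   0.1  1.1] w 0.997
```

Call:
servo_tool(
  motion=[
    [[0.21, -0.05, 0.2, 0, 0.22, 0.1], [0, 0, 0.5, 0, 0, 0], [0, 0, 0.7, 0, 0, 0], [0, 0, 0.7, 0, 0, 0], [0, 0, 0.4, 0, 0, 0], [0, 0, 0, 0, 0, 0]],
  ],
)

```text
clock: 7.8
position: [0.6475, -0.0498, 0.2666]
ee_rot: [1.0, 0.027, 0.003, -0.0]
ft_force: [-0.6, -0.6, 0.1]
grip_width: 0.999
```

```bash
python3 -c "
from h import *
go([0.644,-0.05,0.110],3.3)
"
```

```text
shift units [-0.07  0.    0.03] turn units [ 0.   -0.07 -0.05] cur grasp [ 0.6485 -0.0498  0.1116] yaw 3.1 clk 7.8 j7 -0.16 F [-0.6 -0.6  0.1] w 0.999
```

Call:
servo_tool(
  motion=[
    [[-0.08, 0, 0, 0, 0, 0], [0, 0, 0, 0, 0, 0], [0, 0, 0, 0, 0, 0], [0, 0, 0, 0, 0, 0], [0, 0, 0, 0, 0, 0], [0, 0, 0, 0, 0, 0], [0, 0, 0, 0, 0, 0], [0, 0, 0, 0, 0, 0], [0, 0, 0, 0, 0, 0], [0, 0, 0, 0, 0, 0]],
  ],
  jaw=255,
  force=30,
)

```text
clock: 8.8
position: [0.6443, -0.0499, 0.2719]
ee_rot: [1.0, 0.026, 0.006, 0.0]
ft_force: [0.8, 0.5, -0.5]
grip_width: 0.153
```

```bash
python3 -c "
from h import *
go([0.644,-0.05,0.110],3.3)
P=np.array([.656,-.0965]);
s=status.get_obs();q=s['position'][:2]
d=q-P;a0=np.degrees(np.arctan2(d[1],d[0]));print(d,np.hypot(*d),a0)
for a in np.linspace(a0,183.5,11): print(a.round(1),(P+.048*np.array([np.cos(np.radians(a)),np.sin(np.radians(a))])).round(4))
"
```

```text
shift units [-0.01  0.    0.14] turn units [ 0.01 -0.14 -0.06] cur grasp [ 0.6462 -0.0499  0.1169] yaw 3.0 clk 8.8 j7 -0.16 F [ 0.8  0.5 -0.5] w 0.153
[-0.01166081  0.04663078] 0.048066661890139556 104.03984622198334
104.0 [ 0.6444 -0.0499]
112.0 [ 0.638 -0.052]
119.9 [ 0.632  -0.0549]
127.9 [ 0.6265 -0.0586]
135.8 [ 0.6216 -0.0631]
143.8 [ 0.6173 -0.0681]
151.7 [ 0.6137 -0.0738]
159.7 [ 0.611  -0.0798]
167.6 [ 0.6091 -0.0862]
175.6 [ 0.6081 -0.0928]
183.5 [ 0.6081 -0.0994]
```

```bash
python3 -c "
from h import *
P=np.array([.656,-.0965]);
M=R.from_quat(status.get_obs()['ee_rot']).as_matrix()
a=np.linspace(104,185,12)
p=np.array([[*(P+.048*np.array([np.cos(np.radians(x)),np.sin(np.radians(x))])),0] for x in a])
print((np.diff(p,axis=0)@M/.05).round(2))
"
```

```text
[[-0.12  0.03 -0.  ]
 [-0.11  0.05 -0.  ]
 [-0.11  0.06 -0.  ]
 [-0.1   0.07 -0.  ]
 [-0.09  0.09 -0.  ]
 [-0.08  0.1  -0.  ]
 [-0.06  0.11 -0.  ]
 [-0.05  0.11 -0.  ]
 [-0.03  0.12 -0.  ]
 [-0.02  0.12 -0.  ]
 [-0.    0.12  0.  ]]
```

Call:
servo_tool(
  motion=[
    [[-0.12, 0.03, 0, 0, 0, 0], [-0.11, 0.05, 0, 0, 0, 0], [-0.11, 0.06, 0, 0, 0, 0], [-0.1, 0.07, 0, 0, 0, 0], [-0.09, 0.09, 0, 0, 0, 0], [-0.08, 0.1, 0, 0, 0, 0], [0, 0, 0, 0, 0, 0]],
  ],
)

```text
clock: 9.5
position: [0.6152, -0.0635, 0.2718]
ee_rot: [0.999, 0.032, 0.011, -0.006]
ft_force: [2.6, -2.3, -3.0]
grip_width: 0.151
```

```bash
python3 -c "
from h import *
go([0.61,-0.081,0.115],3.3)
P=np.array([.656,-.0965]);
d=status.get_obs()['position'][:2]-P;print(np.hypot(*d),np.degrees(np.arctan2(d[1],d[0])))
"
```

```text
shift units [-0.13  0.34  0.03] turn units [-0.12 -0.25  0.07] cur grasp [ 0.6185 -0.0616  0.1168] yaw 3.6 clk 9.5 j7 -0.11 F [ 2.6 -2.3 -3. ] w 0.151
0.05247219807344613 141.0025948896463
```

Call:
servo_tool(
  motion=[
    [[-0.05, 0.1, 0, 0, 0, 0], [-0.05, 0.12, 0, 0, 0, 0], [-0.04, 0.12, 0, 0, 0, 0], [-0.03, 0.13, 0, 0, 0, 0], [-0.02, 0.13, 0, 0, 0, 0], [0, 0.13, 0, 0, 0, 0], [0, 0.13, 0, 0, 0, 0], [0, 0, 0, 0, 0, 0]],
  ],
)

```text
clock: 10.3
position: [0.6057, -0.099, 0.2718]
ee_rot: [0.999, 0.037, 0.006, -0.011]
ft_force: [3.7, -1.5, -4.5]
grip_width: 0.15
```

```bash
python3 -c "
from h import *
go([0.608,-0.0994,0.115],3.3)
"
```

```text
shift units [0.04 0.01 0.04] turn units [-0.25 -0.15  0.2 ] cur grasp [ 0.6076 -0.0954  0.1168] yaw 4.3 clk 10.3 j7 -0.03 F [ 3.7 -1.5 -4.5] w 0.15
```

Call:
servo_tool(
  motion=[
    [[0.01, 0.12, 0, 0, 0, 0], [0.01, 0.08, 0, 0, 0, 0], [0, 0, 0, 0, 0, 0]],
  ],
)

```text
clock: 10.6
position: [0.6066, -0.106, 0.2717]
ee_rot: [0.999, 0.039, 0.004, -0.013]
ft_force: [0.6, -0.6, -1.1]
grip_width: 0.151
```

```bash
python3 -c "
from h import *
go([0.608,-0.0994,0.115],3.3)
"
```

```text
shift units [ 0.04 -0.13  0.04] turn units [-0.3  -0.11  0.23] cur grasp [ 0.6078 -0.1019  0.1168] yaw 4.5 clk 10.6 j7 -0.01 F [ 0.6 -0.6 -1.1] w 0.151
```

Release and lift straight up, then look.

Call:
servo_tool(
  motion=[
    [[0, 0, 0, 0, 0, 0], [0, 0, 0, 0, 0, 0], [0, 0, 0, 0, 0, 0], [0, 0, 0, 0, 0, 0], [0, 0, -0.4, 0, 0, 0], [0, 0, -0.7, 0, 0, 0], [0, 0, -0.8, 0, 0, 0], [0, 0, -0.8, -0.3, 0, 0], [-0.5, 0, 0, 0, 0, 0], [-0.5, 0, 0, 0, 0, 0], [-0.5, 0, 0, 0, 0, 0], [0, 0, 0, 0, 0, 0]],
  ],
  jaw=0,
)

```text
clock: 11.8
position: [0.5286, -0.1175, 0.4118]
ee_rot: [0.999, 0.038, 0.006, 0.002]
ft_force: [0.5, -0.1, -0.2]
grip_width: 1.0
```

```bash
python3 -c "
from h import *
c=snap('wrist','w4'); t=snap('top','top4')
go([0.4363,0.1405,0.2],85)
cv2.imwrite('pics/top4c.png',cv2.resize(t['color'][120:260,200:430,::-1],None,fx=3,fy=3,interpolation=cv2.INTER_CUBIC))
tins(t,thr=225)
"
```

```text
shift units [-1.5  -5.29  1.1 ] turn units [  0.15  -0.1  -16.13] cur grasp [ 0.5325 -0.1177  0.2568] yaw 4.4 clk 11.9 j7 0.12 F [ 0.3  0.2 -0.4] w 1.002
c 0.4364 0.1395 size 107 x 57 yaw -4.6 [277. 213.]
c 0.4322 0.2992 size 107 x 57 yaw -6.4 [232. 212.]
c 0.6502 0.1423 size 166 x 79 yaw -1.0 [277. 153.]
```

View pics/w4.png

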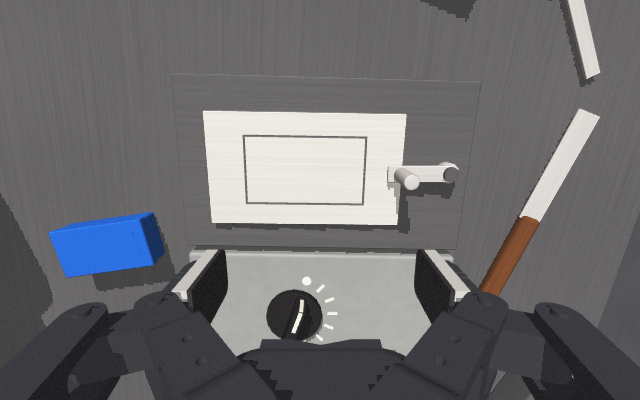

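View pics/top4c.png

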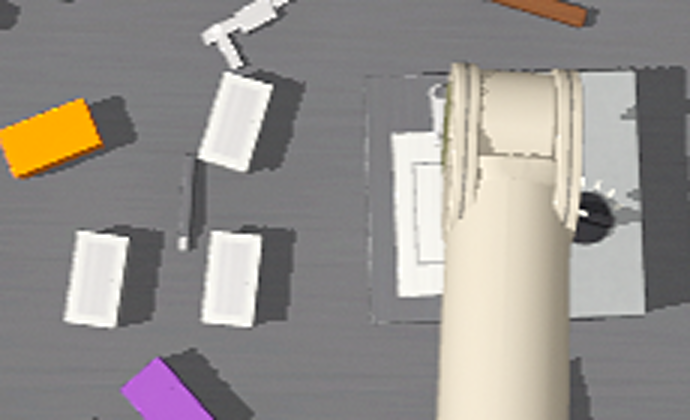

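The clip now lies across the plate's edge (bar at (390–447,175)) and the dial still points at 0. Measuring the plate pose from this view.

```bash
python3 -c "
from h import *
c=snap('wrist')
g=c['color'].min(2); m=((g>190)*255).astype(np.uint8)
m[:,390:]=0; m[230:]=0
cs,_=cv2.findContours(m,cv2.RETR_EXTERNAL,cv2.CHAIN_APPROX_NONE); q=max(cs,key=cv2.contourArea);print(cv2.boundingRect(q))
# inner rectangle lines: dark contour inside
m2=((g<150)*255).astype(np.uint8); k=np.zeros_like(m2);k[125:214,225:382]=255;m2&=k
ys,xs=np.nonzero(m2); print(len(xs)); hull=cv2.convexHull(np.c_[xs,ys].astype(np.int32))
for z in [.078]:
  P=np.array([onz(c,*a[0],z)[:2] for a in hull],np.float32)*1000
  print('marked rect',cv2.minAreaRect(P))
for a in [(205,111),(406,114),(397,225),(212,222)]: print(onz(c,*a,.078).round(4))
print(proj(c,[.517,-.103,.078]))
im=c['color'][95:240,190:420,::-1]; cv2.imwrite('pics/pl.png',cv2.resize(im,None,fx=3.4,fy=3.4))
"
```

```text
(201, 111, 189, 114)
662
marked rect ((516.2738647460938, -104.82548522949219), (118.29933166503906, 68.05963897705078), 3.4673008918762207)
[ 0.4229 -0.0553  0.078 ]
[ 0.6096 -0.0436  0.078 ]
[ 0.6168 -0.1535  0.078 ]
[ 0.4278 -0.1639  0.078 ]
[303.26470708 169.36447526]
```

View pics/pl.png

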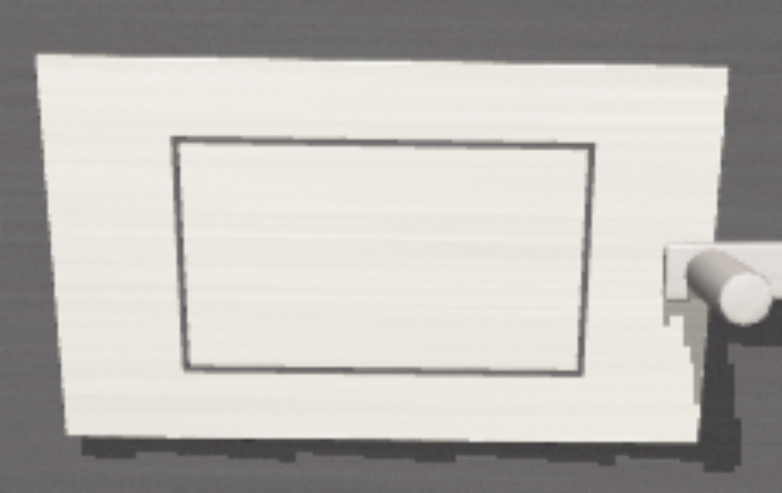

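Call:
servo_tool(
  motion=[
    [[-0.2, -0.7, 0, 0, 0, -1], [-0.2, -0.7, 0, 0, 0, -1], [-0.2, -0.7, 0, 0, 0, -1], [0, -0.7, 0, 0, 0, -1], [0.1, -0.7, 0, 0, 0, -1], [0.1, -0.6, 0, 0, 0, -1], [0.1, -0.5, 0, 0, 0, -1], [0, 0, 0, 0, 0, -1], [0, 0, 0, 0, 0, -1], [0, 0, 0, 0, 0, -1], [0, 0, 0, 0, 0, -1], [0, 0, 0, 0, 0, 0]],
  ],
)

```text
clock: 13.15
position: [0.4436, 0.1133, 0.4103]
ee_rot: [0.856, 0.517, 0.008, 0.0]
ft_force: [0.1, 0.5, -0.2]
grip_width: 0.998
```

```bash
python3 -c "
from h import *
go([0.4363,0.1405,0.2],85.5)
"
```

```text
shift units [ 0.4  -0.39  1.11] turn units [ 0.14 -0.14 -4.65] cur grasp [0.4459 0.1146 0.2554] yaw 62.2 clk 13.2 j7 0.76 F [ 0.1  0.5 -0.2] w 0.998
```

Call:
servo_tool(
  motion=[
    [[0.4, -0.4, 0, 0.14, -0.14, 0], [0, 0, 0, 0, 0, -1], [0, 0, 0, 0, 0, -1], [0, 0, 0, 0, 0, -1], [0, 0, 0, 0, 0, -1], [0, 0, 0, 0, 0, -0.65], [0, 0, 0, 0, 0, 0]],
  ],
)

```text
clock: 13.85
position: [0.4375, 0.1434, 0.4108]
ee_rot: [0.735, 0.678, 0.002, -0.004]
ft_force: [0.3, -0.1, 0.3]
grip_width: 1.005
```

```bash
python3 -c "
from h import *
c=snap('wrist','w5')
go([0.4363,0.1405,0.2],85.5)
tins(c,box=(0,640,0,255),amin=2000)
t=snap('top'); tins(t,thr=225)
"
```

```text
shift units [-0.07 -0.01  1.12] turn units [-0.04 -0.1  -0.03] cur grasp [0.437  0.1447 0.2558] yaw 85.3 clk 13.9 j7 1.09 F [-0.4  1.4  0.2] w 0.998
c 0.4716 -0.1433 size 125 x 85 yaw -86.5 [ 78. 225.]
c 0.4364 0.1423 size 109 x 58 yaw -4.5 [316. 175.]
c 0.4322 0.3023 size 109 x 58 yaw -6.4 [460. 160.]
c 0.4320 0.2967 size 107 x 62 yaw -6.3 [230. 214.]
c 0.6503 0.1413 size 166 x 77 yaw 0.3 [277. 152.]
```

View pics/w5.png

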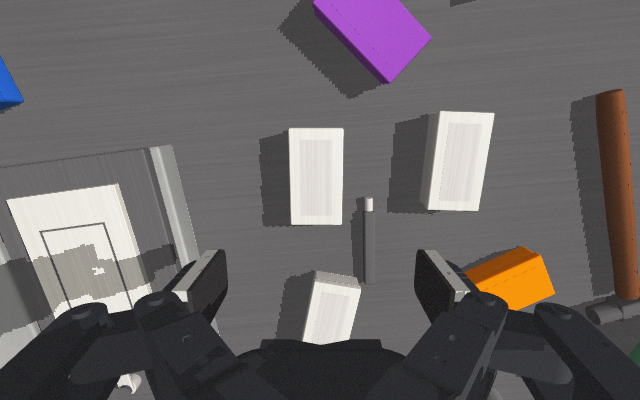

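Call:
servo_tool(
  motion=[
    [[-0.05, -0.01, 0.6, -0.04, -0.1, 0], [0, 0, 0.8, 0, 0, 0], [0, 0, 0.8, 0, 0, 0], [0, 0, 0.8, 0, 0, 0], [0, 0, 0.8, 0, 0, 0], [0, 0, 0.5, 0, 0, 0], [0, 0, 0, 0, 0, 0]],
  ],
)

```text
clock: 14.65
position: [0.4389, 0.1418, 0.1899]
ee_rot: [0.742, 0.67, 0.002, 0.001]
ft_force: [-0.3, -0.4, 0.6]
grip_width: 0.999
```

```bash
python3 -c "
from h import *
go([0.4364,0.1415,0.025],85.5)
"
```

```text
shift units [-0.01 -0.05  0.2 ] turn units [ 0.05 -0.02 -0.27] cur grasp [0.4396 0.142  0.0349] yaw 84.2 clk 14.7 j7 0.79 F [-0.3 -0.4  0.6] w 0.999
```

Call:
servo_tool(
  motion=[
    [[0, -0.05, 0.18, 0, 0, -0.27], [0, 0, 0, 0, 0, 0]],
  ],
)

```text
clock: 14.85
position: [0.4369, 0.1425, 0.1817]
ee_rot: [0.734, 0.679, 0.003, 0.001]
ft_force: [0.1, -0.3, -0.5]
grip_width: 1.002
```

Call:
servo_tool(
  motion=[
    [[0, 0, 0, 0, 0, 0], [0, 0, 0, 0, 0, 0], [0, 0, 0, 0, 0, 0], [0, 0, 0, 0, 0, 0], [0, 0, 0, 0, 0, 0], [0, 0, 0, 0, 0, 0]],
  ],
  jaw=255,
  force=70,
)

```text
clock: 15.45
position: [0.4385, 0.1423, 0.1855]
ee_rot: [0.735, 0.678, 0.005, 0.003]
ft_force: [1.0, -0.3, -2.7]
grip_width: 0.691
```

```bash
python3 -c "
from h import *
go([0.4364,0.1415,0.025],85.5)
"
```

```text
shift units [-0.02 -0.04  0.11] turn units [ 0.13 -0.03 -0.03] cur grasp [0.4403 0.1426 0.0305] yaw 85.4 clk 15.4 j7 0.8 F [ 1.  -0.3 -2.7] w 0.691
```

Call:
servo_tool(
  motion=[
    [[0, 0, -0.3, 0, 0, 0], [0, 0, -0.7, 0, 0, 0], [0, 0, -0.8, 0, 0, 0], [0, 0, -0.8, 0, 0, 0], [0, 0, -0.8, 0, 0, 0], [0, 0, -0.8, 0, 0, 0], [0, 0, 0, 0, 0, 0]],
  ],
)

```text
clock: 16.15
position: [0.4345, 0.1423, 0.4016]
ee_rot: [0.734, 0.679, 0.003, 0.001]
ft_force: [1.0, 0.4, -3.9]
grip_width: 0.689
```

```bash
python3 -c "
from h import *
go([0.5163,-0.1045,0.2],93.4)
c=snap('wrist','w6')
s=status.get_obs();M=R.from_quat(s['ee_rot']).as_matrix();g=s['position']+M[:,2]*.155
for a in (-.055,.055):
  for b in (-.03,.03): print(a,b,proj(c,g+M@[b,a,-.006]).round(1))
"
```

```text
shift units [-4.79  2.01  0.93] turn units [ 0.07 -0.02 -1.58] cur grasp [0.4355 0.1425 0.2466] yaw 85.5 clk 16.1 j7 1.09 F [ 1.   0.4 -3.9] w 0.689
-0.055 -0.03 [240.  144.4]
-0.055 0.03 [396.7 144.6]
0.055 -0.03 [255.5 378.5]
0.055 0.03 [381.5 378.3]
```

View pics/w6.png

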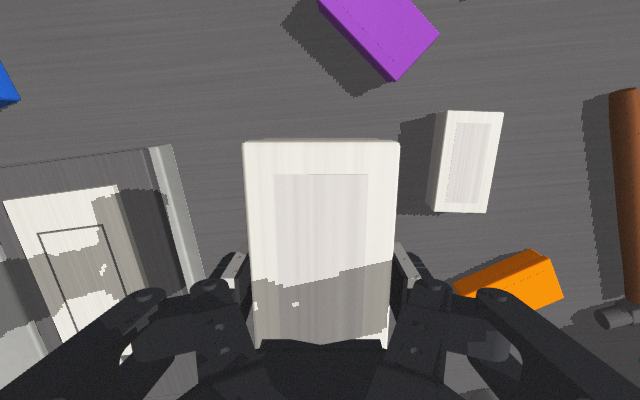

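Call:
servo_tool(
  motion=[
    [[-0.3, 0.1, 0, 0, 0, 0], [-0.6, 0.25, 0, 0, 0, 0], [-0.6, 0.25, 0, 0, 0, 0], [-0.6, 0.25, 0, 0, 0, 0], [-0.6, 0.25, 0, 0, 0, 0], [-0.6, 0.25, 0, 0, 0, 0], [-0.6, 0.25, 0, 0, 0, 0], [-0.6, 0.25, 0, 0, 0, 0], [-0.3, 0.16, 0, 0, 0, -0.6], [0, 0, 0, 0, 0, -0.9], [0, 0, 0, 0, 0, 0]],
  ],
)

```text
clock: 17.3
position: [0.5144, -0.1151, 0.3791]
ee_rot: [0.685, 0.728, -0.006, -0.009]
ft_force: [0.2, 0.4, -3.3]
grip_width: 0.69
```

```bash
python3 -c "
from h import *
go([0.518,-0.1045,0.15],93.4)
"
```

```text
shift units [0.2  0.12 1.48] turn units [-0.25 -0.06  0.01] cur grasp [ 0.511  -0.1145  0.2242] yaw 93.4 clk 17.3 j7 1.65 F [ 0.2  0.4 -3.3] w 0.69
```

Call:
servo_tool(
  motion=[
    [[0.2, 0.12, 0.4, -0.25, -0.06, 0], [0, 0, 0.6, 0, 0, 0], [0, 0, 0.4, 0, 0, 0], [0, 0, 0, 0, 0, 0]],
  ],
)

```text
clock: 17.7
position: [0.518, -0.1027, 0.3025]
ee_rot: [0.688, 0.726, -0.001, -0.002]
ft_force: [0.3, 0.1, -3.6]
grip_width: 0.685
```

```bash
python3 -c "
from h import *
go([0.518,-0.1045,0.1095],93.4)
c=snap('wrist','w7')
"
```

```text
shift units [-0.04  0.    0.76] turn units [-0.05 -0.02 -0.07] cur grasp [ 0.5173 -0.1025  0.1475] yaw 93.0 clk 17.7 j7 1.58 F [ 0.3  0.1 -3.6] w 0.685
```

View pics/w7.png

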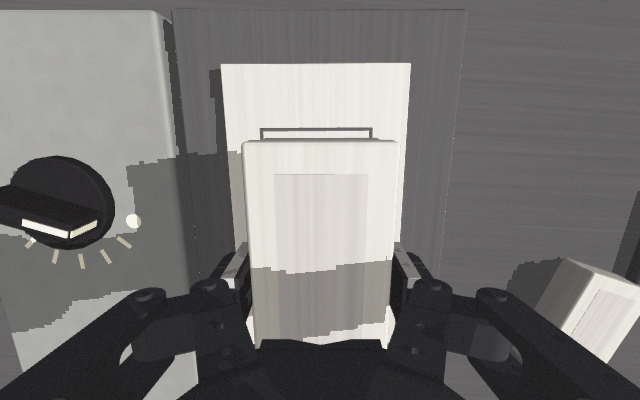

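Call:
servo_tool(
  motion=[
    [[-0.04, 0, 0.3, -0.05, 0, -0.07], [0, 0, 0.25, 0, 0, 0], [0, 0, 0.1, 0, 0, 0], [0, 0, 0, 0, 0, 0]],
  ],
)

```text
clock: 18.15
position: [0.5194, -0.1039, 0.2729]
ee_rot: [0.687, 0.727, 0.002, 0.001]
ft_force: [-0.4, 0.8, -3.1]
grip_width: 0.693
```

```bash
python3 -c "
from h import *
go([0.518,-0.1045,0.1095],93.4)
"
```

```text
shift units [-0.01 -0.03  0.17] turn units [ 0.05 -0.   -0.02] cur grasp [ 0.52   -0.1038  0.1179] yaw 93.3 clk 18.1 j7 1.56 F [-0.4  0.8 -3.1] w 0.693
```

Call:
servo_tool(
  motion=[
    [[-0.01, -0.03, 0.12, 0.05, 0, 0], [0, 0, 0.04, 0, 0, 0], [0, 0, 0, 0, 0, 0]],
  ],
)

```text
clock: 18.45
position: [0.5184, -0.1044, 0.2658]
ee_rot: [0.687, 0.727, 0.0, 0.001]
ft_force: [0.2, -0.3, -3.5]
grip_width: 0.685
```

```bash
python3 -c "
from h import *
go([0.518,-0.1045,0.1095],93.4)
"
```

```text
shift units [-0.   -0.01  0.03] turn units [ 0.01  0.01 -0.03] cur grasp [ 0.5186 -0.1045  0.1108] yaw 93.3 clk 18.4 j7 1.55 F [ 0.2 -0.3 -3.5] w 0.685
```

Call:
servo_tool(
  motion=[
    [[0, 0, 0.05, 0, 0, 0], [0, 0, 0.03, 0, 0, 0]],
  ],
)

```text
clock: 18.65
position: [0.5186, -0.1045, 0.2623]
ee_rot: [0.687, 0.727, 0.0, 0.001]
ft_force: [-8.8, -0.4, 13.4]
grip_width: 0.687
```

Call:
servo_tool(
  motion=[
    [[0, 0, -0.01, 0, 0, 0], [0, 0, 0, 0, 0, 0], [0, 0, 0, 0, 0, 0], [0, 0, 0, 0, 0, 0], [0, 0, 0, 0, 0, 0], [0, 0, -0.2, 0, 0, 0], [0, 0, -0.6, 0, 0, 0], [0, 0, -0.8, 0, 0, 0], [0, 0, -0.8, 0, 0, 0], [0, 0, -0.8, 0, 0, 0], [0, 0, 0, 0, 0, 0]],
  ],
  jaw=0,
)

```text
clock: 19.75
position: [0.518, -0.1033, 0.433]
ee_rot: [0.686, 0.728, 0.001, 0.002]
ft_force: [0.0, 0.1, -0.2]
grip_width: 1.001
```

```bash
cat >> h.py <<'E'
def lid(c,z,box,thr=215,dark=False):
    im=c['color'].min(2);m=((im>thr)*255).astype(np.uint8);k=np.zeros_like(m);u0,u1,v0,v1=box;k[v0:v1,u0:u1]=255;m&=k
    return m
E
python3 -c "
from h import *
c=snap('wrist','w8')
go([0.4322,0.3005,0.2],83.5)
cv2.imwrite('pics/w8z.png',cv2.resize(c['color'][60:340,190:450,::-1],None,fx=2.1,fy=2.1))
s=status.get_obs();print(s['ft_force'])
for z,w,h in [(.114,.055,.03),(.078,.095,.055)]:
  a=np.radians(3.4);X=np.array([np.cos(a),np.sin(a),0]);Y=np.array([-np.sin(a),np.cos(a),0])
  for i,j in [(-1,1),(-1,-1),(1,-1),(1,1)]: print(z,proj(c,np.array([.5163,-.1045,z])+X*i*w+Y*j*h).round(0))
"
```

```text
shift units [ 8.17 -1.23  1.51] turn units [ 0.02 -0.01  1.97] cur grasp [ 0.5178 -0.1034  0.2755] yaw 93.3 clk 19.8 j7 1.65 F [-0.4  0.9 -0.3] w 1.004
[-0.41602254  0.93101679 -0.26059943]
0.114 [352. 125.]
0.114 [286. 125.]
0.114 [289. 240.]
0.114 [349. 240.]
0.078 [376.  82.]
0.078 [263.  82.]
0.078 [271. 260.]
0.078 [368. 260.]
```

View pics/w8.png

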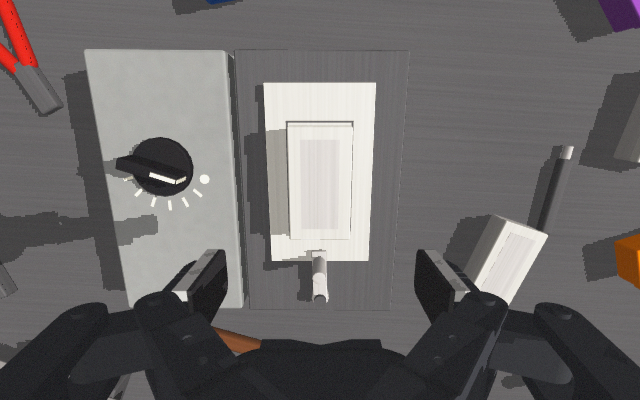

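Tin 1 sits centred in the marked rectangle: lid corners seen at (288,124)–(352,240), within 1–2 px of the prediction. Next is the tin at (0.432, 0.30).

```bash
python3 -c "
from h import *
t=snap('top');tins(t,thr=225)
go([0.4322,0.3005,0.2],83.5)"
```

```text
c 0.4322 0.2992 size 107 x 57 yaw -6.4 [232. 212.]
c 0.6502 0.1423 size 166 x 79 yaw -1.0 [277. 152.]
shift units [ 8.17 -1.22  1.48] turn units [-0.02 -0.01  1.97] cur grasp [ 0.5169 -0.1035  0.2733] yaw 93.3 clk 19.9 j7 1.65 F [ 0.4 -0.1 -1.3] w 1.002
```

Call:
servo_tool(
  motion=[
    [[0.7, -0.1, 0, 0, 0, 0], [0.8, -0.1, 0, 0, 0, 0], [0.8, -0.1, 0, 0, 0, 0], [0.8, -0.1, 0, 0, 0, 0], [0.8, -0.1, 0, 0, 0, 0], [0.8, -0.1, 0, 0, 0, 0], [0.8, -0.2, 0.2, 0, 0, 0], [0.8, -0.2, 0.2, 0, 0, 0], [0.8, -0.2, 0, 0, 0, 0], [0.8, 0, 0, 0, 0, 0.9], [0, 0, 0, 0, 0, 0.9], [0, 0, 0, 0, 0, 0]],
  ],
)

```text
clock: 21.05
position: [0.4263, 0.2983, 0.3941]
ee_rot: [0.744, 0.668, -0.009, -0.007]
ft_force: [0.3, 0.1, 0.1]
grip_width: 1.0
```

```bash
python3 -c "
from h import *
c=snap('wrist','w9')
go([0.4322,0.3005,0.2],83.5)
tins(c,box=(0,640,0,255),amin=2000)
t=snap('top');tins(t,thr=225)
"
```

```text
shift units [0.06 0.13 0.78] turn units [-0.27  0.04  0.11] cur grasp [0.4225 0.2981 0.2392] yaw 84.0 clk 21.1 j7 0.61 F [0.6 0.2 0.2] w 1.0
c 0.4323 0.3019 size 109 x 59 yaw -6.4 [325. 191.]
c 0.6502 0.1423 size 166 x 79 yaw -1.0 [277. 152.]
```

View pics/w9.png

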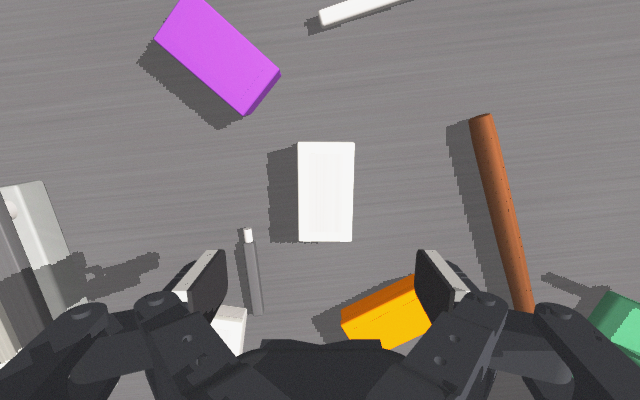

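Call:
servo_tool(
  motion=[
    [[0.06, 0.14, 0.4, -0.27, 0, 0.1], [0, 0, 0.8, 0, 0, 0], [0, 0, 0.8, 0, 0, 0], [0, 0, 0.8, 0, 0, 0], [0, 0, 0.8, 0, 0, 0], [0, 0, 0.5, 0, 0, 0], [0, 0, 0, 0, 0, 0]],
  ],
)

```text
clock: 21.85
position: [0.4383, 0.2899, 0.1817]
ee_rot: [0.746, 0.666, -0.001, 0.004]
ft_force: [-0.4, -0.1, -0.3]
grip_width: 0.997
```

```bash
python3 -c "
from h import *
go([0.4323,0.301,0.025],83.6)
"
```

```text
shift units [ 0.21 -0.14  0.03] turn units [ 0.06  0.08 -0.01] cur grasp [0.4389 0.2887 0.0267] yaw 83.6 clk 21.9 j7 0.42 F [-0.4 -0.1 -0.3] w 0.997
```

Call:
servo_tool(
  motion=[
    [[0.21, -0.14, 0.02, 0, 0, 0], [0.02, 0, 0, 0, 0, 0], [0, 0, 0, 0, 0, 0]],
  ],
)

```text
clock: 22.15
position: [0.4336, 0.3025, 0.1835]
ee_rot: [0.746, 0.666, 0.0, 0.005]
ft_force: [-0.2, -0.4, -0.8]
grip_width: 1.003
```

Call:
servo_tool(
  motion=[
    [[0, 0, 0, 0, 0, 0], [0, 0, 0, 0, 0, 0], [0, 0, 0, 0, 0, 0], [0, 0, 0, 0, 0, 0], [0, 0, 0, 0, 0, 0], [0, 0, 0, 0, 0, 0], [0, 0, 0, 0, 0, 0]],
  ],
  jaw=255,
)

```text
clock: 22.85
position: [0.4344, 0.3024, 0.186]
ee_rot: [0.746, 0.666, 0.002, 0.006]
ft_force: [0.6, -0.4, -0.0]
grip_width: 0.685
```

```bash
python3 -c "
from h import *
go([0.4323,0.301,0.025],83.6)
"
```

```text
shift units [-0.03 -0.04  0.12] turn units [ 0.13  0.06 -0.02] cur grasp [0.436  0.3014 0.031 ] yaw 83.5 clk 22.9 j7 0.39 F [ 0.6 -0.4 -0. ] w 0.685
```

Call:
servo_tool(
  motion=[
    [[0, 0, -0.3, 0, 0, 0], [0, 0, -0.7, 0, 0, 0], [0, 0, -0.8, 0, 0, 0], [0, 0, -0.8, 0, 0, 0], [0, 0, -0.8, 0, 0, 0], [0, 0, -0.8, 0, 0, 0], [0, 0, -0.5, 0, 0, 0], [0, 0, 0, 0, 0, 0]],
  ],
)

```text
clock: 23.65
position: [0.4285, 0.305, 0.4353]
ee_rot: [0.744, 0.668, 0.001, 0.005]
ft_force: [-0.1, 0.1, -3.7]
grip_width: 0.686
```

```bash
python3 -c "
from h import *
c=snap('wrist','w10')
go([0.518,-0.1045,0.2],93.4)
"
```

```text
shift units [-7.94  2.64  1.65] turn units [ 0.08  0.09 -1.9 ] cur grasp [0.4294 0.3036 0.2786] yaw 83.9 clk 23.7 j7 0.61 F [ 0.5 -0.4 -3.3] w 0.688
```

View pics/w10.png

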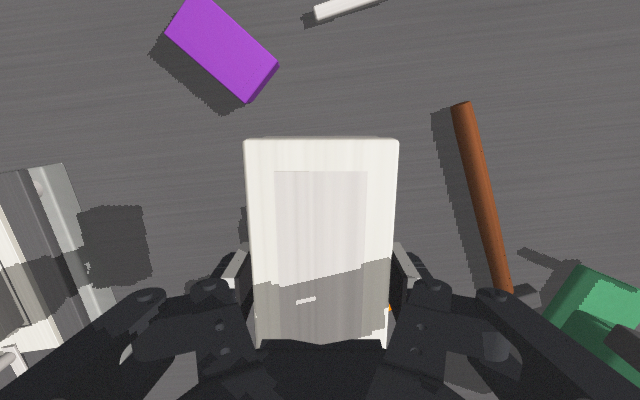

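Call:
servo_tool(
  motion=[
    [[-0.5, 0.1, 0, 0, 0, 0], [-0.8, 0.3, 0, 0, 0, 0], [-0.8, 0.3, 0, 0, 0, 0], [-0.8, 0.3, 0, 0, 0, 0], [-0.8, 0.3, 0, 0, 0, 0], [-0.8, 0.3, 0, 0, 0, 0], [-0.8, 0.3, 0, 0, 0, 0], [-0.8, 0.3, 0, 0, 0, 0], [-0.8, 0.2, 0, 0, 0, 0], [-0.6, 0.2, 0, 0, 0, -0.9], [-0.1, 0, 0, 0, 0, -0.9], [0, 0, 0, 0, 0, 0]],
  ],
)

```text
clock: 24.9
position: [0.5148, -0.1023, 0.4198]
ee_rot: [0.685, 0.729, -0.008, -0.005]
ft_force: [-0.8, 0.5, -3.6]
grip_width: 0.69
```

```bash
python3 -c "
from h import *
go([0.519,-0.1045,0.18],93.4)
"
```

```text
shift units [-0.04  0.11  1.69] turn units [-0.21  0.05  0.04] cur grasp [ 0.512  -0.1032  0.2648] yaw 93.6 clk 24.9 j7 1.65 F [-0.8  0.5 -3.6] w 0.69
```

Call:
servo_tool(
  motion=[
    [[-0.02, 0.12, 0.4, -0.2, 0.05, 0], [0, 0, 0.6, 0, 0, 0], [0, 0, 0.5, 0, 0, 0], [0, 0, 0.2, 0, 0, 0], [0, 0, 0, 0, 0, 0]],
  ],
)

```text
clock: 25.4
position: [0.5188, -0.0991, 0.3286]
ee_rot: [0.687, 0.727, -0.001, -0.003]
ft_force: [0.2, 0.1, -2.6]
grip_width: 0.685
```

```bash
python3 -c "
from h import *
go([0.519,-0.1045,0.1435],93.4)
c=snap('wrist','w11')
"
```

```text
shift units [-0.11  0.    0.6 ] turn units [-0.07 -0.03 -0.03] cur grasp [ 0.5179 -0.0988  0.1736] yaw 93.2 clk 25.4 j7 1.59 F [ 0.2  0.1 -2.6] w 0.685
```

View pics/w11.png

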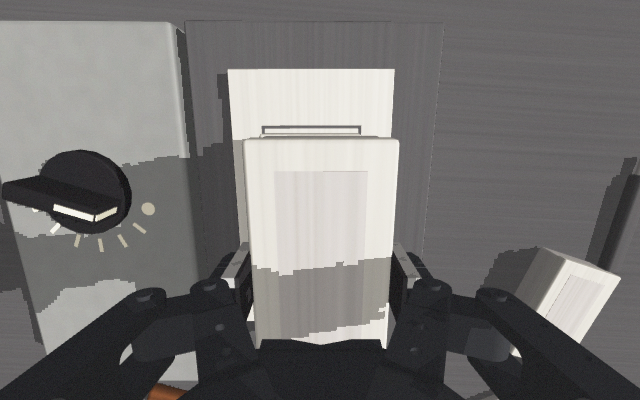

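Call:
servo_tool(
  motion=[
    [[-0.11, 0, 0.2, -0.07, 0, 0], [0, 0, 0.2, 0, 0, 0], [0, 0, 0, 0, 0, 0]],
  ],
)

```text
clock: 25.75
position: [0.5202, -0.1046, 0.3103]
ee_rot: [0.687, 0.727, 0.002, 0.001]
ft_force: [1.0, 0.3, -3.7]
grip_width: 0.682
```

```bash
python3 -c "
from h import *
go([0.519,-0.1045,0.1435],93.4)
"
```

```text
shift units [ 0.   -0.02  0.24] turn units [ 0.06 -0.01 -0.04] cur grasp [ 0.521  -0.1044  0.1553] yaw 93.2 clk 25.8 j7 1.59 F [ 1.   0.3 -3.7] w 0.682
```

Call:
servo_tool(
  motion=[
    [[0, -0.03, 0.15, 0.06, 0, -0.04], [0, 0, 0.04, 0, 0, 0], [0, 0, 0, 0, 0, 0]],
  ],
)

```text
clock: 26.05
position: [0.5189, -0.1048, 0.3006]
ee_rot: [0.686, 0.728, 0.0, 0.0]
ft_force: [0.2, 0.5, -3.0]
grip_width: 0.686
```

```bash
python3 -c "
from h import *
go([0.519,-0.1045,0.1435],93.4)
"
```

```text
shift units [0.01 0.   0.04] turn units [ 0.01 -0.01 -0.  ] cur grasp [ 0.519  -0.1047  0.1456] yaw 93.4 clk 26.1 j7 1.58 F [ 0.2  0.5 -3. ] w 0.686
```

Call:
servo_tool(
  motion=[
    [[0, 0, 0.04, 0, 0, 0], [0, 0, 0.01, 0, 0, 0]],
  ],
)

```text
clock: 26.25
position: [0.5191, -0.1046, 0.3005]
ee_rot: [0.686, 0.728, 0.0, 0.001]
ft_force: [-1.0, 0.2, -1.9]
grip_width: 0.688
```

Call:
servo_tool(
  motion=[
    [[0, 0, 0.04, 0, 0, 0]],
  ],
)

```text
clock: 26.35
position: [0.5193, -0.1044, 0.3]
ee_rot: [0.686, 0.728, -0.0, 0.001]
ft_force: [-14.5, 2.7, 24.4]
grip_width: 0.687
```

Contact at grasp height 0.145. Now release.

Call:
servo_tool(
  motion=[
    [[0, 0, -0.02, 0, 0, 0], [0, 0, 0, 0, 0, 0], [0, 0, 0, 0, 0, 0], [0, 0, 0, 0, 0, 0], [0, 0, 0, 0, 0, 0], [0, 0, -0.2, 0, 0, 0], [0, 0, -0.6, 0, 0, 0], [0, 0, -0.8, 0, 0, 0], [0, 0, -0.8, 0, 0, 0], [0, 0, -0.6, 0, 0, 0], [0, 0, 0, 0, 0, 0]],
  ],
  jaw=0,
)

```text
clock: 27.45
position: [0.5187, -0.1034, 0.4604]
ee_rot: [0.685, 0.728, 0.001, 0.002]
ft_force: [0.4, -0.3, -0.5]
grip_width: 0.998
```

```bash
python3 -c "
from h import *
c=snap('wrist','w12')
go([0.65,0.135,0.25],70)
cv2.imwrite('pics/w12z.png',cv2.resize(c['color'][60:340,190:450,::-1],None,fx=2.1,fy=2.1))
for z,w,h in [(.150,.055,.03),(.078,.095,.055)]:
  a=np.radians(3.4);X=np.array([np.cos(a),np.sin(a),0]);Y=np.array([-np.sin(a),np.cos(a),0])
  for i,j in [(-1,1),(-1,-1),(1,-1),(1,1)]: print(z,proj(c,np.array([.5163,-.1045,z])+X*i*w+Y*j*h).round(0))
t=snap('top')
cv2.imwrite('pics/t12.png',cv2.resize(t['color'][120:240,190:330,::-1],None,fx=5,fy=5,interpolation=cv2.INTER_CUBIC))
"
```

```text
shift units [4.6  2.91 1.07] turn units [0.02 0.   4.7 ] cur grasp [ 0.5188 -0.1036  0.3036] yaw 93.5 clk 27.5 j7 1.66 F [ 0.2  0.  -0.1] w 0.998
0.15 [354. 125.]
0.15 [285. 125.]
0.15 [288. 243.]
0.15 [351. 243.]
0.078 [372.  84.]
0.078 [268.  84.]
0.078 [274. 250.]
0.078 [365. 250.]
```

View pics/w12.png

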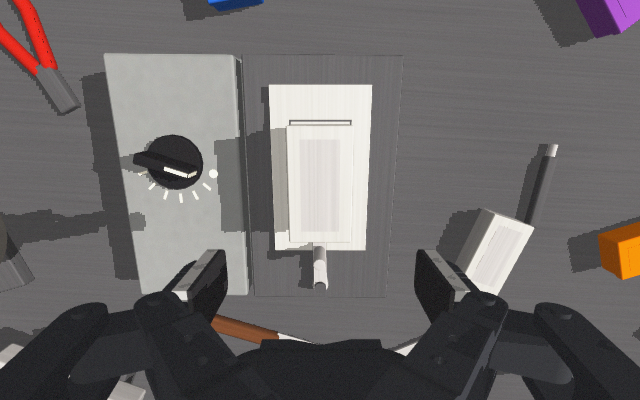

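View pics/t12.png

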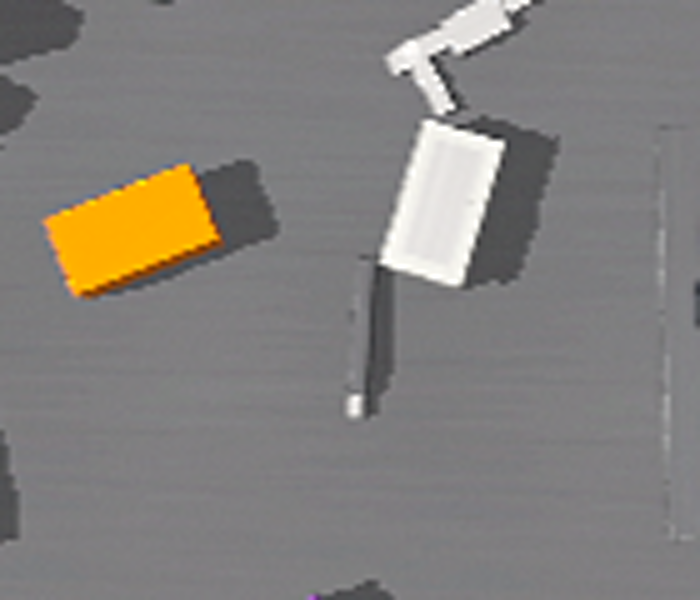

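Tin 2 sits over tin 1, with its lid at (287–353, 125–242) as predicted. Last tin: top-view pixel (279,161). The caliper's jaw lies just beyond it and the punch near its corner.

Call:
servo_tool(
  motion=[
    [[0.4, 0.2, 0, 0, 0, 0.6], [0.5, 0.2, 0, 0, 0, 0.6], [0.5, 0.2, 0, 0, 0, 0.6], [0.5, 0.2, 0, 0, 0, 0.6], [0.5, 0.2, 0, 0, 0, 0.6], [0.5, 0.2, 0, 0, 0, 0.6], [0.5, 0.1, 0, 0, 0, 0.5], [0.5, 0.1, 0, 0, 0, 0], [0.4, 0.1, 0, 0, 0, 0], [0, 0, 0, 0, 0, 0]],
  ],
)

```text
clock: 28.55
position: [0.6257, 0.1035, 0.441]
ee_rot: [0.809, 0.587, -0.009, -0.007]
ft_force: [0.2, 1.0, -1.6]
grip_width: 0.999
```

```bash
python3 -c "
from h import *
c=snap('wrist','w13')
t=snap('top');r=tins(t,thr=215,box=(262,300,144,185))
go([0.63,0.137,0.25],73)
tins(c,box=(0,640,0,255),amin=2000)
"
```

```text
c 0.6104 0.1124 size 168 x 47 yaw 24.9 [286. 164.]
shift units [ 0.72 -0.12  0.73] turn units [-0.24  0.1  -0.25] cur grasp [0.6219 0.1006 0.2865] yaw 71.8 clk 28.6 j7 0.82 F [-0.4 -1.   0.3] w 1.002
c 0.6541 0.1434 size 178 x 83 yaw 0.3 [364. 190.]
c 0.5311 -0.1553 size 251 x 177 yaw 3.5 [101. 153.]
```

View pics/w13.png

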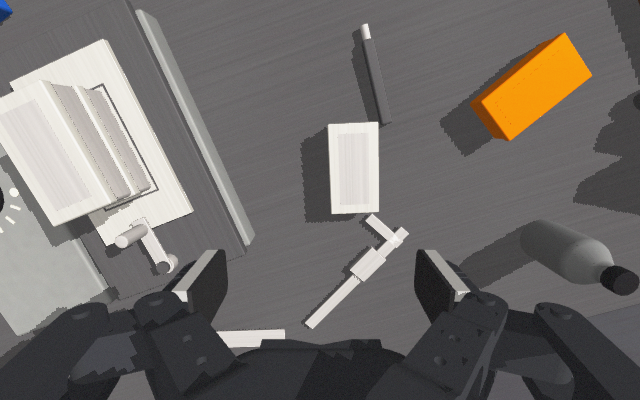

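```bash
python3 -c "
from h import *
c=snap('wrist')
tins(c,box=(300,400,100,213),amin=2000)
P=[onz(c,*a,.036)[:2] for a in [(331,125),(377,124),(378.5,211.5),(333,213)]]
print(np.round(P,4)); print(cv2.minAreaRect(np.float32(P)*1000))
go([0.63,0.137,0.25],73)
"
```

```text
c 0.6245 0.1433 size 108 x 58 yaw -15.4 [356. 166.]
[[0.5667 0.1298]
 [0.5824 0.1811]
 [0.6851 0.1542]
 [0.6693 0.0996]]
((625.8352661132812, 141.7243194580078), (56.75885772705078, 106.95775604248047), 73.89725494384766)
shift units [ 0.74 -0.13  0.74] turn units [-0.23  0.1  -0.26] cur grasp [0.6221 0.0997 0.287 ] yaw 71.7 clk 28.7 j7 0.82 F [-0.2 -0.4  0.7] w 1.004
```

Call:
servo_tool(
  motion=[
    [[0.4, -0.05, 0.3, -0.2, 0.1, -0.3], [0.4, 0, 0.4, 0, 0, -0.2], [0, 0, 0.7, 0, 0, 0], [0, 0, 0.7, 0, 0, 0], [0, 0, 0, 0, 0, 0]],
  ],
)

```text
clock: 29.2
position: [0.6348, 0.1327, 0.3348]
ee_rot: [0.8, 0.6, -0.001, 0.002]
ft_force: [-0.6, 0.3, -0.1]
grip_width: 0.998
```

```bash
python3 -c "
from h import *
c=snap('wrist','w14')
tins(c,box=(250,400,100,260),amin=2000)
go([0.6255,0.142,0.025],74.4)
"
```

```text
c 0.6376 0.1483 size 131 x 75 yaw -15.3 [334. 185.]
shift units [ 0.13 -0.26  3.15] turn units [ 0.06  0.02 -0.13] cur grasp [0.6361 0.1324 0.1827] yaw 73.7 clk 29.2 j7 0.77 F [ 1.  -0.4  0.8] w 1.003
```

View pics/w14.png

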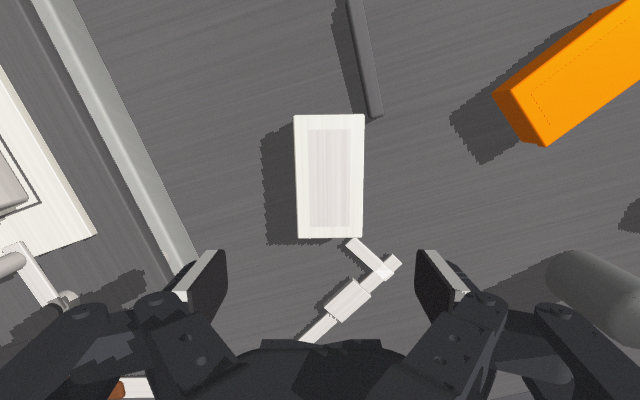

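```bash
python3 -c "
from h import *
c=snap('wrist')
print(onz(c,329,176,.036),proj(c,[0.6255,0.142,.036]))
tins(c,box=(280,375,100,238),amin=2000)
"
```

```text
[0.62406063 0.14386498 0.036     ] [327.40768018 178.12950774]
c 0.6260 0.1429 size 112 x 58 yaw -15.3 [329. 174.]
```

Call:
servo_tool(
  motion=[
    [[0.13, -0.26, 0.3, 0.06, 0, -0.1], [0, 0, 0.7, 0, 0, 0], [0, 0, 0.6, 0, 0, 0], [0, 0, 0, 0, 0, 0]],
  ],
)

```text
clock: 29.7
position: [0.6289, 0.1419, 0.2696]
ee_rot: [0.799, 0.602, 0.007, 0.005]
ft_force: [-0.7, -0.1, -0.1]
grip_width: 0.996
```

```bash
python3 -c "
from h import *
go([0.6255,0.142,0.025],74.4)
"
```

```text
shift units [-0.03 -0.09  1.79] turn units [ 0.19 -0.07 -0.09] cur grasp [0.6316 0.1421 0.1146] yaw 74.0 clk 29.7 j7 0.72 F [-0.7 -0.1 -0.1] w 0.996
```

Call:
servo_tool(
  motion=[
    [[0, -0.13, 0.5, 0.19, -0.07, -0.1], [0, 0, 0.6, 0, 0, 0], [0, 0, 0.5, 0, 0, 0], [0, 0, 0, 0, 0, 0]],
  ],
)

```text
clock: 30.1
position: [0.6274, 0.1433, 0.1986]
ee_rot: [0.797, 0.604, 0.005, 0.003]
ft_force: [-0.3, -0.5, -0.6]
grip_width: 1.001
```

```bash
python3 -c "
from h import *
go([0.6255,0.1425,0.025],74.5)
"
```

```text
shift units [-0.03 -0.04  0.37] turn units [ 0.13 -0.06 -0.04] cur grasp [0.6293 0.1436 0.0436] yaw 74.3 clk 30.1 j7 0.69 F [-0.3 -0.5 -0.6] w 1.001
```

Call:
servo_tool(
  motion=[
    [[0, -0.05, 0.3, 0.13, -0.06, 0], [0, 0, 0.05, 0, 0, 0], [0, 0, 0, 0, 0, 0]],
  ],
)

```text
clock: 30.4
position: [0.6272, 0.1444, 0.1857]
ee_rot: [0.798, 0.603, 0.002, 0.001]
ft_force: [0.2, 0.0, 1.0]
grip_width: 1.006
```

Call:
servo_tool(
  motion=[
    [[0, 0, 0, 0, 0, 0], [0, 0, 0, 0, 0, 0], [0, 0, 0, 0, 0, 0], [0, 0, 0, 0, 0, 0], [0, 0, 0, 0, 0, 0], [0, 0, 0, 0, 0, 0], [0, 0, 0, 0, 0, 0]],
  ],
  jaw=255,
)

```text
clock: 31.1
position: [0.6277, 0.1442, 0.1879]
ee_rot: [0.798, 0.603, 0.003, 0.002]
ft_force: [0.3, -0.4, 0.6]
grip_width: 0.688
```

```bash
python3 -c "
from h import *
go([0.6255,0.1425,0.025],74.5)
"
```

```text
shift units [-0.04 -0.03  0.16] turn units [ 0.08 -0.03 -0.06] cur grasp [0.6288 0.1442 0.033 ] yaw 74.2 clk 31.1 j7 0.68 F [ 0.3 -0.4  0.6] w 0.688
```

Call:
servo_tool(
  motion=[
    [[0, 0, -0.3, 0, 0, 0], [0, 0, -0.7, 0, 0, 0], [0, 0, -0.8, 0, 0, 0], [0, 0, -0.8, 0, 0, 0], [0, 0, -0.8, 0, 0, 0], [0, 0, -0.8, 0, 0, 0], [0, 0, -0.8, 0, 0, 0], [0, 0, 0, 0, 0, 0]],
  ],
)

```text
clock: 31.9
position: [0.6234, 0.145, 0.4537]
ee_rot: [0.797, 0.605, 0.003, 0.001]
ft_force: [-0.7, 0.9, -2.2]
grip_width: 0.684
```

```bash
python3 -c "
from h import *
c=snap('wrist','w15')
go([0.518,-0.1045,0.28],93.4)
"
```

```text
shift units [-5.37 -0.69  0.3 ] turn units [ 0.03 -0.01 -3.8 ] cur grasp [0.6237 0.1449 0.2957] yaw 74.4 clk 31.9 j7 0.8 F [ 0.4  0.3 -3.1] w 0.686
```

View pics/w15.png

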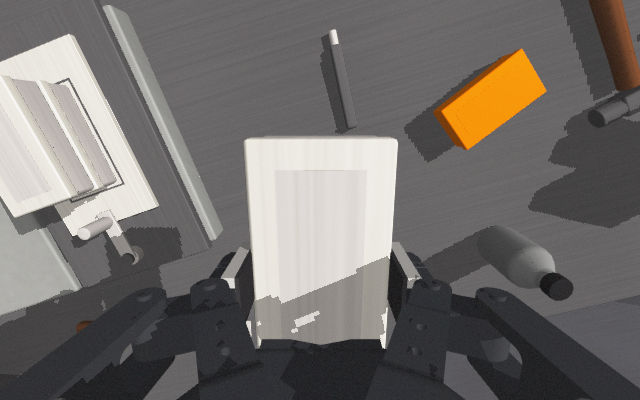

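Call:
servo_tool(
  motion=[
    [[-0.4, 0, 0, 0, 0, 0], [-0.6, -0.1, 0, 0, 0, 0], [-0.6, -0.1, 0, 0, 0, 0], [-0.6, -0.1, 0, 0, 0, 0], [-0.6, -0.1, 0, 0, 0, 0], [-0.6, -0.1, 0, 0, 0, 0], [-0.6, -0.1, 0, 0, 0, 0], [-0.6, 0, 0, 0, 0, -0.9], [-0.6, 0, 0, 0, 0, -0.9], [-0.1, 0, 0, 0, 0, -0.9], [0, 0, 0, 0, 0, -0.9], [0, 0, 0, 0, 0, 0]],
  ],
)

```text
clock: 33.15
position: [0.5164, -0.1132, 0.4368]
ee_rot: [0.687, 0.726, -0.006, -0.009]
ft_force: [-0.4, -0.8, -3.1]
grip_width: 0.684
```

```bash
python3 -c "
from h import *
go([0.519,-0.1045,0.21],93.4)
"
```

```text
shift units [0.16 0.09 1.43] turn units [-0.24 -0.05 -0.05] cur grasp [ 0.5131 -0.1126  0.2818] yaw 93.2 clk 33.1 j7 1.66 F [-0.4 -0.8 -3.1] w 0.684
```

Call:
servo_tool(
  motion=[
    [[0.16, 0.1, 0.3, -0.24, -0.05, 0], [0, 0, 0.5, 0, 0, 0], [0, 0, 0.4, 0, 0, 0], [0, 0, 0, 0, 0, 0]],
  ],
)

```text
clock: 33.55
position: [0.5196, -0.1033, 0.3727]
ee_rot: [0.69, 0.724, -0.0, -0.001]
ft_force: [-0.6, -0.5, -3.2]
grip_width: 0.683
```

```bash
python3 -c "
from h import *
go([0.519,-0.1045,0.183],93.4)
c=snap('wrist','w16')
"
```

```text
shift units [-0.03 -0.01  0.69] turn units [-0.02 -0.02 -0.14] cur grasp [ 0.5192 -0.103   0.2177] yaw 92.7 clk 33.5 j7 1.61 F [-0.6 -0.5 -3.2] w 0.683
```

View pics/w16.png

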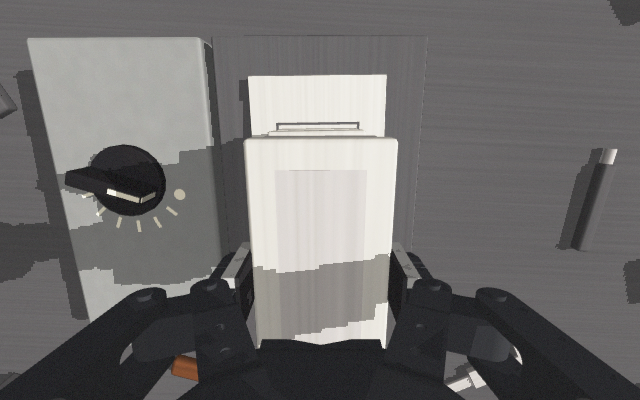

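Call:
servo_tool(
  motion=[
    [[-0.03, 0, 0.3, 0, 0, -0.13], [0, 0, 0.15, 0, 0, 0], [0, 0, 0, 0, 0, 0]],
  ],
)

```text
clock: 33.9
position: [0.5205, -0.1046, 0.3518]
ee_rot: [0.686, 0.727, 0.001, 0.0]
ft_force: [0.1, 0.0, -1.7]
grip_width: 0.687
```

```bash
python3 -c "
from h import *
go([0.519,-0.1045,0.183],93.4)
"
```

```text
shift units [ 0.   -0.03  0.28] turn units [ 0.02 -0.   -0.01] cur grasp [ 0.5207 -0.1045  0.1968] yaw 93.3 clk 33.9 j7 1.61 F [ 0.1  0.  -1.7] w 0.687
```

Call:
servo_tool(
  motion=[
    [[0, -0.03, 0.18, 0.02, 0, 0], [0, 0, 0.05, 0, 0, 0], [0, 0, 0, 0, 0, 0]],
  ],
)

```text
clock: 34.2
position: [0.5191, -0.1047, 0.3399]
ee_rot: [0.686, 0.727, 0.0, 0.0]
ft_force: [0.3, 0.7, -1.6]
grip_width: 0.685
```

```bash
python3 -c "
from h import *
go([0.519,-0.1045,0.183],93.4)
"
```

```text
shift units [ 0.   -0.    0.04] turn units [ 0.01  0.   -0.02] cur grasp [ 0.5192 -0.1047  0.1849] yaw 93.3 clk 34.2 j7 1.6 F [ 0.3  0.7 -1.6] w 0.685
```

Call:
servo_tool(
  motion=[
    [[0, 0, 0.03, 0, 0, 0]],
  ],
)

```text
clock: 34.3
position: [0.5192, -0.1047, 0.3386]
ee_rot: [0.686, 0.727, 0.0, 0.0]
ft_force: [0.3, -0.5, -1.5]
grip_width: 0.686
```

Call:
servo_tool(
  motion=[
    [[0, 0, 0.03, 0, 0, 0]],
  ],
)

```text
clock: 34.4
position: [0.5192, -0.1047, 0.3378]
ee_rot: [0.686, 0.727, 0.0, 0.0]
ft_force: [-9.7, 0.3, 16.3]
grip_width: 0.687
```

Seated. Release and lift.

Call:
servo_tool(
  motion=[
    [[0, 0, -0.01, 0, 0, 0], [0, 0, 0, 0, 0, 0], [0, 0, 0, 0, 0, 0], [0, 0, 0, 0, 0, 0], [0, 0, 0, 0, 0, 0], [0, 0, -0.2, 0, 0, 0], [0, 0, -0.6, 0, 0, 0], [0, 0, -0.8, 0, 0, 0], [0, 0, -0.6, 0, 0, 0], [0, 0, 0, 0, 0, 0], [0, 0, 0, 0, 0, 0]],
  ],
  jaw=0,
)

```text
clock: 35.5
position: [0.5191, -0.104, 0.4568]
ee_rot: [0.686, 0.727, 0.001, 0.002]
ft_force: [-0.5, 0.6, 0.3]
grip_width: 1.0
```

```bash
python3 -c "
from h import *
c=snap('wrist','w17'); s=snap('scene','s17')
go([0.515,-0.2692,0.25],-14.5)
cv2.imwrite('pics/s17z.png',cv2.resize(s['color'][110:270,170:330,::-1],None,fx=3.7,fy=3.7))
for z,w,h in [(.186,.055,.03),(.078,.095,.055)]:
  a=np.radians(3.4);X=np.array([np.cos(a),np.sin(a),0]);Y=np.array([-np.sin(a),np.cos(a),0])
  for i,j in [(-1,1),(-1,-1),(1,-1),(1,1)]: print(z,proj(c,np.array([.5163,-.1045,z])+X*i*w+Y*j*h).round(0))
"
```

```text
shift units [-3.29 -0.28  1.02] turn units [  0.03   0.03 -14.43] cur grasp [ 0.5196 -0.1041  0.3011] yaw 93.4 clk 35.6 j7 1.66 F [ 0.6  0.8 -0. ] w 1.0
0.186 [360. 126.]
0.186 [280. 126.]
0.186 [284. 261.]
0.186 [356. 261.]
0.078 [373.  83.]
0.078 [267.  83.]
0.078 [275. 251.]
0.078 [366. 251.]
```

View pics/w17.png

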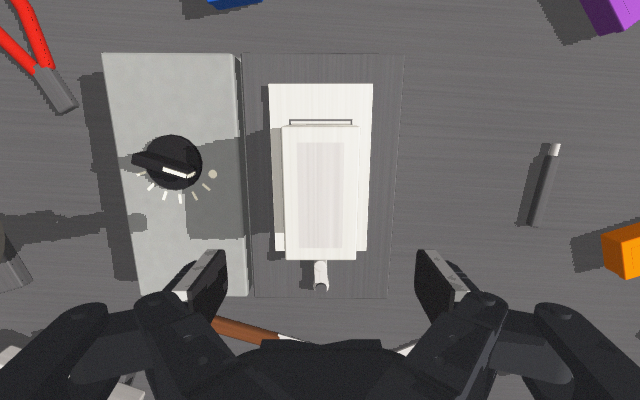

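View pics/s17.png

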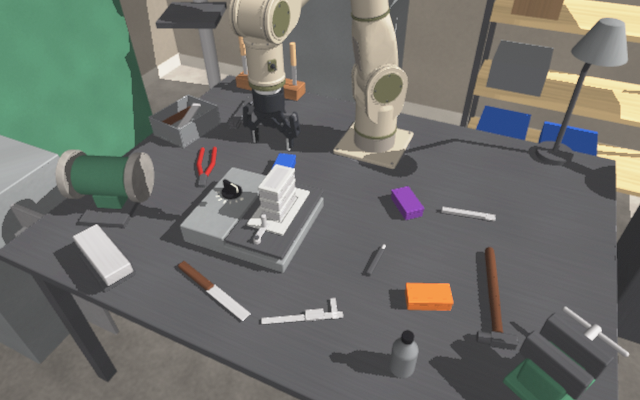

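The column of three stands square: top lid seen at (282–358, 126–260), within 2 px of the prediction. The dial is still at 0 and the clip is on. Moving to the dial.

Call:
servo_tool(
  motion=[
    [[-0.5, 0, 0, 0, 0, 0], [-0.7, -0.1, 0, 0, 0, 0], [-0.7, -0.1, 0, 0, 0, 0], [-0.7, -0.1, 0, 0, 0, 0], [-0.7, 0, 0, 0, 0, 0], [0, 0, 0, 0, 0, 1], [0, 0, 0, 0, 0, 1], [0, 0, 0, 0, 0, 1], [0, 0, 0, 0, 0, 1], [0, 0, 0, 0, 0, 1], [0, 0, 0, 0, 0, 1], [0, 0, 0, 0, 0, 1]],
  ],
)

```text
clock: 36.8
position: [0.5114, -0.2766, 0.4408]
ee_rot: [0.878, 0.479, -0.005, -0.009]
ft_force: [0.2, -0.1, -0.4]
grip_width: 1.004
```

Call:
servo_tool(
  motion=[
    [[0, 0, 0, 0, 0, 1], [0, 0, 0, 0, 0, 1], [0, 0, 0, 0, 0, 1], [0, 0, 0, 0, 0, 1], [0, 0, 0, 0, 0, 1], [0, 0, 0, 0, 0, 1], [0, 0, 0, 0, 0, 1], [0, 0, 0, 0, 0, 1], [0, 0, 0, 0, 0, 1], [0, 0, 0, 0, 0, 1], [0, 0, 0, 0, 0, 1], [0, 0, 0, 0, 0, 1]],
  ],
)

```text
clock: 38.0
position: [0.5093, -0.2762, 0.4245]
ee_rot: [0.999, -0.046, -0.02, -0.012]
ft_force: [-0.4, -0.7, 0.1]
grip_width: 1.0
```

```bash
python3 -c "
from h import *
go([0.515,-0.2692,0.2],-14.5)
"
```

```text
shift units [ 0.16 -0.12  1.39] turn units [-0.21  0.5   1.84] cur grasp [ 0.5032 -0.2723  0.2697] yaw -5.3 clk 38.0 j7 0.25 F [-0.4 -0.7  0.1] w 1.0
```

Call:
servo_tool(
  motion=[
    [[0.16, -0.12, 0.2, -0.2, 0.5, 0], [0, 0, 0.4, 0, 0, 0.9], [0, 0, 0.5, 0, 0, 0.9], [0, 0, 0, 0, 0, 0]],
  ],
)

```text
clock: 38.4
position: [0.5169, -0.2699, 0.3634]
ee_rot: [0.992, -0.129, -0.001, -0.003]
ft_force: [0.4, 0.1, 0.4]
grip_width: 1.003
```

```bash
python3 -c "
from h import *
c=snap('wrist','w18')
go([0.515,-0.2692,0.104],-14.5)
"
```

```text
shift units [-0.05  0.    2.13] turn units [-0.06  0.02 -0.03] cur grasp [ 0.5173 -0.2694  0.2104] yaw -14.6 clk 38.5 j7 0.06 F [0.5 0.1 0.6] w 1.002
```

View pics/w18.png

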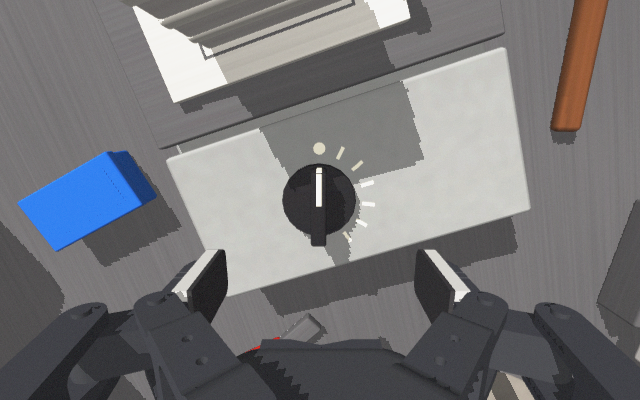

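The dial is at (319,200) with its pointer at the dot and the bar square to the jaws. Descending.

Call:
servo_tool(
  motion=[
    [[-0.05, 0, 0.4, -0.06, 0, 0], [0, 0, 0.7, 0, 0, 0], [0, 0, 0.6, 0, 0, 0], [0, 0, 0.2, 0, 0, 0], [0, 0, 0, 0, 0, 0]],
  ],
)

```text
clock: 38.95
position: [0.5167, -0.2705, 0.2737]
ee_rot: [0.993, -0.122, 0.002, 0.001]
ft_force: [0.1, -0.6, 0.2]
grip_width: 1.002
```

```bash
python3 -c "
from h import *
go([0.515,-0.2692,0.104],-14.5)
"
```

```text
shift units [-0.04 -0.02  0.29] turn units [ 0.02 -0.05  0.1 ] cur grasp [ 0.5173 -0.271   0.1187] yaw -14.0 clk 39.0 j7 0.04 F [ 0.1 -0.6  0.2] w 1.002
```

Call:
servo_tool(
  motion=[
    [[-0.04, -0.03, 0.22, 0, -0.05, 0.1], [0, 0, 0.03, 0, 0, 0], [0, 0, 0, 0, 0, 0]],
  ],
)

```text
clock: 39.25
position: [0.5163, -0.2691, 0.2642]
ee_rot: [0.992, -0.126, 0.002, 0.002]
ft_force: [-0.2, 0.6, -0.0]
grip_width: 1.0
```

Call:
servo_tool(
  motion=[
    [[0, 0, 0, 0, 0, 0], [0, 0, 0, 0, 0, 0], [0, 0, 0, 0, 0, 0], [0, 0, 0, 0, 0, 0], [0, 0, 0, 0, 0, 0], [0, 0, 0, 0, 0, 0], [0, 0, 0, 0, 0, 0], [0, 0, 0, 0, 0, 0], [0, 0, 0, 0, 0, 0]],
  ],
  jaw=255,
  force=40,
)

```text
clock: 40.15
position: [0.5148, -0.2688, 0.2667]
ee_rot: [0.992, -0.126, -0.0, 0.002]
ft_force: [-0.2, 0.9, 1.9]
grip_width: 0.132
```

```bash
python3 -c "
from h import *
go([0.515,-0.2692,0.104],-14.5)
"
```

```text
shift units [0.01 0.01 0.15] turn units [ 0.05  0.   -0.  ] cur grasp [ 0.5146 -0.2695  0.1117] yaw -14.5 clk 40.1 j7 0.02 F [-0.2  0.9  1.9] w 0.132
```

Call:
servo_tool(
  motion=[
    [[0, 0, 0, 0, 0, 1], [0, 0, 0, 0, 0, 1], [0, 0, 0, 0, 0, 1], [0, 0, 0, 0, 0, 1], [0, 0, 0, 0, 0, 1], [0, 0, 0, 0, 0, 1], [0, 0, 0, 0, 0, 1], [0, 0, 0, 0, 0, 1], [0, 0, 0, 0, 0, 0]],
  ],
)

```text
clock: 41.05
position: [0.5151, -0.269, 0.2668]
ee_rot: [0.883, -0.47, 0.0, 0.002]
ft_force: [-0.3, 0.8, 0.9]
grip_width: 0.131
```

```bash
python3 -c "
from h import *
go([0.515,-0.2692,0.11],-110.5)
"
```

```text
shift units [0.   0.   0.04] turn units [ 0.03 -0.05 10.89] cur grasp [ 0.5148 -0.2697  0.1118] yaw -56.1 clk 41.0 j7 -0.67 F [-0.3  0.8  0.9] w 0.131
```

Call:
servo_tool(
  motion=[
    [[0, 0, 0, 0, 0, 1], [0, 0, 0, 0, 0, 1], [0, 0, 0, 0, 0, 1], [0, 0, 0, 0, 0, 1], [0, 0, 0, 0, 0, 1], [0, 0, 0, 0, 0, 1], [0, 0, 0, 0, 0, 1], [0, 0, 0, 0, 0, 1], [0, 0, 0, 0, 0, 1], [0, 0, 0, 0, 0, 1], [0, 0, 0, 0, 0, 0]],
  ],
)

```text
clock: 42.15
position: [0.5152, -0.2693, 0.2667]
ee_rot: [-0.601, 0.8, -0.001, -0.003]
ft_force: [-0.7, -0.5, 1.7]
grip_width: 0.127
```

```bash
python3 -c "
from h import *
go([0.515,-0.2692,0.11],-110.5)
"
```

```text
shift units [-0.    0.    0.03] turn units [ 0.02 -0.06  0.87] cur grasp [ 0.5147 -0.27    0.1118] yaw -106.2 clk 42.1 j7 -1.5 F [-0.7 -0.5  1.7] w 0.127
```

Call:
servo_tool(
  motion=[
    [[0, 0, 0, 0, 0, 0.8], [0, 0, 0, 0, 0, 0], [0, 0, 0, 0, 0, 0], [0, 0, 0, 0, 0, 0]],
  ],
)

```text
clock: 42.55
position: [0.5152, -0.2693, 0.2667]
ee_rot: [-0.578, 0.816, -0.001, -0.003]
ft_force: [-0.4, 0.4, 0.8]
grip_width: 0.128
```

Call:
servo_tool(
  motion=[
    [[0, 0, 0, 0, 0, 0], [0, 0, 0, 0, 0, 0], [0, 0, 0, 0, 0, 0], [0, 0, 0, 0, 0, 0], [0, 0, 0, 0, 0, 0], [0, 0, -0.4, 0, 0, 0], [0, 0, -0.8, 0, 0, 0], [0, 0, -0.8, 0, 0, 0], [0, 0, -0.8, 0, 0, 0], [0, 0, 0, 0, 0, 0], [0, 0, 0, 0, 0, 0]],
  ],
  jaw=0,
)

```text
clock: 43.65
position: [0.5154, -0.2683, 0.4108]
ee_rot: [-0.581, 0.814, -0.0, -0.003]
ft_force: [-0.6, -0.4, -1.0]
grip_width: 1.003
```

```bash
python3 -c "
from h import *
c=snap('wrist','w19'); s=snap('scene','s19')
go([0.515,-0.2692,0.11],-110.5)
cv2.imwrite('pics/s19z.png',cv2.resize(s['color'][140:280,175:335,::-1],None,fx=4,fy=4))
"
```

```text
shift units [ 0.01 -0.01  2.91] turn units [ 0.04 -0.06  0.3 ] cur grasp [ 0.5147 -0.2688  0.2553] yaw -109.0 clk 43.8 j7 -1.53 F [ 0.8 -0.8 -0.7] w 0.998
```

View pics/w19.png

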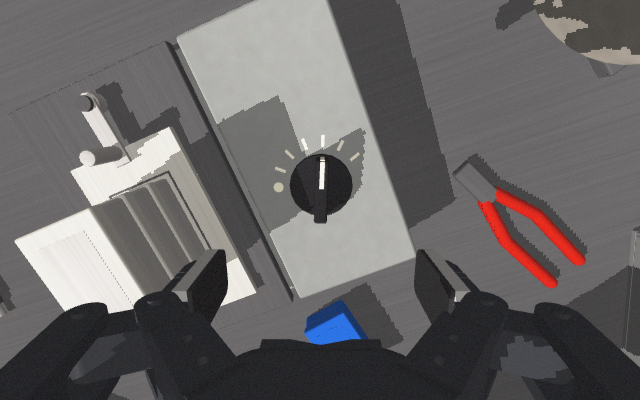

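View pics/s19z.png

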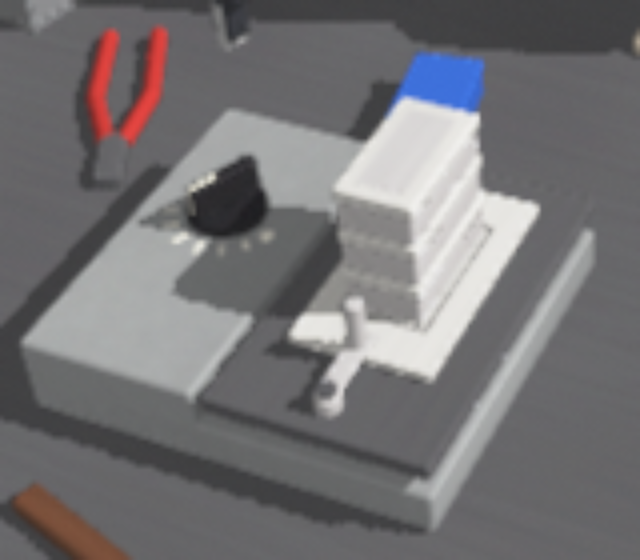

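Dot at (279,187), strokes 1–4 at (280,170), (289,154), (304,144) and (322,141). The pointer end at (322,157) is on stroke 4. The column stands square and the clip is on.

```bash
python3 -c "
from h import *
print(order.hand_in())
"
```

```text
the job is handed in; nothing more can be done
None
```

The finishing table is loaded and running, and I handed the job in at about 44 s of the 210 s allowed. The hand-in reports no verdict, so the checks below come from my own camera views.

- **Dial to 0:** I turned it from 1 to 0, and the pointer lay at the white dot. It was still there just before the final turn.
- **Clip:** I swung it fully onto the plate's edge and it is still on. By eye its bar looked within about 3° of square.
- **Tins:** I stacked all three bright tins, lids up, in the marked rectangle. The orange, purple and blue blocks stayed where they were. After each release the lid corners lay within about 2 pixels (1–2 mm) of where they should be, and the last views show the column still standing.
- **Dial to 4:** I then turned the dial; in the last wrist picture its pointer sits at the fourth stroke. The gripper is open and raised clear.

None of these checks failed or disagreed. I saw no tin knocked aside and no grip slackening, and the arm never touched the hammer, punch, chisel or pliers.

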